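Restock the sanding-block drawer

ROBOT

A 6-joint arm with a two-finger parallel gripper is mounted at the origin on the work surface. World frame = base frame: x ahead of the robot, y to its left, z up, the work surface at z = 0. Lengths are in m, angles in rad, forces in N, time in s.
With the tool pointing down it reaches from about 0.15 to 0.775 m from the base axis. Payload 6.1 kg.
Tool frame: the origin (TCP) lies midway between the tips of the shut fingers; the grasp point (between the pads) lies grasp_offset behind it (grasp_offset is the distance from the TCP to the grasp point, in m); z points along the fingers, x is the direction in which the jaws open and shut, and the axes are right-handed (so a half turn about z gives the same grasp; the last joint's range is limited). The gripper opens to 85 mm and grips with 20 to 120 N. Pads are 22 mm wide; open, the fingers measure 114 mm over their backs; the gripper's body (76 mm by 85 mm) begins 54 mm behind the grasp point. The pads swing forward as they close: fully open they stand 13 mm farther back than shut.
Start: joints at [0, 0.126, -0.04, 1.405, 0, 1.571], TCP at [0.525, -0, 0.231] pointing down, gripper open.
Joint ranges: [-2.72, 2.72], [-0.95, 1.95], [-1.27, 1.35], [-1.78, 2.02], [-1.46, 1.47], [-3.14, 3.14]. Speed limits (rad/s): [2.39, 2.39, 3.01, 3.14, 3.14, 3.14].

INTERFACE

Orientations are given as a unit quaternion [w, x, y, z].
In Python, from station import state, camera, camera_info, sign_off, grasp_offset gives the robot as it stands.
- The arm moves only by the shell command python3 -m handwheel 'ROWS'. ROWS is JSON, a list of rows, each an object with "claw": the finger opening in m, from 0 to 0.0854; "travel": the shift along the world's x, y, z in m, a list of three; "twist": the turn, a rotation vector about the world's x, y, z in degrees, a list of three. In form: [{"claw": claw, "travel": [tx, ty, tz], "twist": [wx, wy, wz]}, ...]. A call has 1 to 8 rows; each row shifts and turns the commanded pose from where the row before left it; what a row does not reach is not made up. A row lasts 1/12 s, in which the tool goes at most 41.7 mm and 7.16 degrees, less where a joint would pass 70% of its speed; a pose out of reach is approached as far as the arm can. A call is refused whole if a number of a shift passes 0.0417 or a number of a turn 7.16, either way. A call with a gripper value outside its range is refused whole. The fingers move at their own pace and stop on an object; the grip force is fixed at half the most. Time passes only in rows, so rows that do not move let the fingers close. It gives the time, the measured TCP pose, the force and the opening at its end, in the units of the state.
- state(): the state, without advancing time (a new reading comes with each control period).
- camera(name): name is "scene" or "side" or "wrist"; returns (picture, depth): 480x640x3 uint8, red, green, blue; 480x640 float32, m along the optical axis (not along the pixel's ray), 0 where there is no reading.
- camera_info(name): a dict with "camera_matrix" (3x3 intrinsics, pixels), "origin" and "rotation" of the camera in the world; the wrist camera has in their place "mount" (4x4, takes a point from camera to tool coordinates, whose origin is the TCP and whose axes are the tool frame's). Camera axes: x right, y up, looking along -z (the intrinsics and any distortion apply to the point x, -y, -z); pixel columns grow to the right and rows downward; lengths in m; the calibration is good to about 2 mm. The wrist camera is an equidistant fisheye: a pixel r from the principal point sees the ray r / f radians off the axis. A picture is of the moment at which its call begins: read the wrist's pose just before it. camera_info takes no time and is no camera call.
- sign_off(): hands the job in, once; it reports no verdict.
The state is a dict: "t": time; "joint_positions": joint angles; "joint_vel": joint speeds; "joint_efforts": joint torques, N m; "eef_pos": TCP position; "orientation": TCP orientation; "wrist_force": force on the tool from outside, world axes, zero at the start; "ft_torque": the same for the moment, N m; "gripper_width": finger opening in m.
Only numpy, scipy, OpenCV 4.12 (cv2) and the standard library are available. Lean on these libraries where they do the work, as an engineer would, in place of code of your own. Each camera call takes 0.05 s, during which the arm holds its last target. There are 200 camera calls.

TASK

Press the red latch button on top of the bench drawer unit and let the blue-fronted drawer spring fully open clear of the robot. Take every worn (dark brown) sanding block out of the drawer and put it in the grey scrap tray, and lay every fresh (yellow) sanding block from the bench inside the drawer, so that there are no blocks left on the bench. Then push the drawer fully home until it latches and stays shut, leaving the other things on the bench where they are.

Things in the scene. Friction and masses are not known exactly. Their poses are not given: they have to be found in the camera images.
- cabinet: Low plywood drawer unit fixed to the bench, 230 (x) x 360 (y) x 112 tall. Origin: centre of its underside; its x axis points away from the drawer's side (the drawer opens along -x), z up. Its front face is the plane x = -115. It stands somewhere on the left with its front turned roughly towards the robot.
- latch (a joint): Travel of the red latch button in m: 0 up, 0.008 fully pressed down. Spring: 1 N to start, 3.3 N fully down. Beyond about 0.006 the drawer is released. The drawer cannot open otherwise. It springs back up when let go.
- latch_top (a point): Centre of the top of the red button (36 dia, standing 18 above the unit's top, axis vertical). It is 45 behind the unit's front face, at mid width.
- drawer (a joint): How far the drawer is out, in m: about 0 shut and latched, 0.135 fully open. A spring pushes it out (4.4 N shut, 1.4 N open); released, it springs out by itself in about 1 s: keep the robot out of the 135 in front of it. To shut it push its front along the unit's +x, 7 to 10 N in the last 15, to the stop at -0.005; let go, it stays latched at about 0. Let go too early, it springs out again.
- drawer_in (a point): Centre of the drawer's inner floor, 31 above the bench; moves with the drawer; axes as the cabinet's. Inside: 165 (x) x 300 (y), side and back walls only 18 high, 6 thick; the front panel reaches 63 above this floor. Fully open, the 141 nearest the front (-x) lie clear of the unit: centre a block laid along x 12 to -x of this point. The unit's opening ends 66 above this floor.
- drawer_face (a point): Centre of the outer face of the blue front panel (336 wide, 88 high, its lower edge 6 above the bench), no handle; moves with the drawer; axes as the cabinet's, so the robot pushes on it towards +x.
- tray: Grey open scrap tray fixed to the bench, 150 (x) x 240 (y) x 24 tall outside, walls 6 thick, inner floor 6 above the bench. Origin: centre of its underside. Empty at the start.
- tray_in (a point): Centre of the tray's inner floor; axes as the tray's.
- fresh1: A fresh sanding block: bright yellow foam on a black sole, 100 (x) x 40 (y) x 34 tall, 0.08 to 0.17 kg. Origin: centre of its underside (the sole), z up. Lies on the bench at the start; 3 or 4 of the four fresh ones are present.
- fresh2: A fresh sanding block: bright yellow foam on a black sole, 100 (x) x 40 (y) x 34 tall, 0.08 to 0.17 kg. Origin: centre of its underside (the sole), z up. Lies on the bench at the start; 3 or 4 of the four fresh ones are present.
- fresh3: A fresh sanding block: bright yellow foam on a black sole, 100 (x) x 40 (y) x 34 tall, 0.08 to 0.17 kg. Origin: centre of its underside (the sole), z up. Lies on the bench at the start; 3 or 4 of the four fresh ones are present.
- fresh4: A fresh sanding block: bright yellow foam on a black sole, 100 (x) x 40 (y) x 34 tall, 0.08 to 0.17 kg. Origin: centre of its underside (the sole), z up. Lies on the bench at the start; 3 or 4 of the four fresh ones are present.
- worn1: A worn sanding block: dark brown with a pale scuffed top and grey sole, 100 (x) x 40 (y) x 34 tall, 0.12 kg. Origin: centre of its underside. Lies in the shut drawer at the start, roughly along the drawer's x; 2 or 3 of the three are present.
- worn2: A worn sanding block: dark brown with a pale scuffed top and grey sole, 100 (x) x 40 (y) x 34 tall, 0.12 kg. Origin: centre of its underside. Lies in the shut drawer at the start, roughly along the drawer's x; 2 or 3 of the three are present.
- worn3: A worn sanding block: dark brown with a pale scuffed top and grey sole, 100 (x) x 40 (y) x 34 tall, 0.12 kg. Origin: centre of its underside. Lies in the shut drawer at the start, roughly along the drawer's x; 2 or 3 of the three are present.
- spray_can: Bystander, to be left alone: aerosol can, silver with blue label, 66 dia x 190 tall, standing.
- paint_tin: Bystander, to be left alone: paint tin with red label, 100 dia x 120 tall, standing.
- glue_bottle: Bystander, to be left alone: white glue bottle with orange cap, 60 dia x 170 tall, standing.
- tape_roll: Bystander, to be left alone: brown roll of tape lying flat, 100 dia x 25 tall.
- scraper: Bystander, to be left alone: scraper with black handle, 170 long, lying.
- mug: Bystander, to be left alone: blue mug, 80 dia x 95 tall, standing.
- offcut: Bystander, to be left alone: wooden offcut, 160 x 60 x 30, lying.
Mind the look-alikes: they are no part of the job. Leave any purple look-alike of the fresh4 alone. What is shaped like the fresh2 but purple is not meant.

How it is judged:
By the outcome, as a careful person would: the job done as asked, in the order asked, and still so for the second after the job is handed in, with the robot touching nothing.
Of fresh1, fresh2, fresh3, fresh4 only 3 to 4 are there at a start; the rules pass over those that are not, and their reading is None.
Of worn1, worn2, worn3 only 2 to 3 are there at a start; the rules pass over those that are not, and their reading is None.
At some moment in a run one of fresh1, fresh2, fresh3, fresh4, worn1, worn2, worn3 may be knocked a few centimetres aside while the robot is not near it.
Once in a run the grip may slacken for a moment while it holds something.
It also fails if it takes over 210 s, if anything falls off the work surface, if the arm or the gripper's body presses on something with over 40 N, if the wrist force passes 120 N, or if a joint passes its speed limit or range.

## Working session

There is one attempt and no reset: what is moved stays moved. The work goes in short steps, Python scripts to look and compute and a shell command to move; the robot and the scene stay as the last step left them, time stands still between calls to the robot, and variables do not carry over. Pictures are saved under pics/ and viewed, about 12 in all and at most 16, crops included, and the job is handed in when it is done.

```bash
ls; mkdir -p pics; python3 - <<'E'
from station import *
import cv2,numpy as np
print(state(),grasp_offset)
for n in("scene","side","wrist"):
    im,d=camera(n); cv2.imwrite(f"pics/{n}0.png",im[:,:,::-1]); np.savez(f"{n}0.npz",im=im,d=d)
    print(n,camera_info(n))
E
```

```text
pics
{'t': 0.0, 'joint_positions': array([ 2.24591291e-05,  1.26371932e-01, -4.06436536e-02,  1.40537004e+00,
        6.97869390e-06,  1.57081275e+00]), 'joint_vel': array([-2.19891274e-03, -9.59259145e-05, -1.50541339e-03, -8.68401330e-05,
       -1.57178585e-04,  1.16962307e-04]), 'joint_efforts': array([-1.88969068e-03, -4.35916471e+01,  3.52923596e+01,  1.73015334e-02,
       -7.00984879e-05, -2.14169546e-05]), 'eef_pos': array([5.24588739e-01, 1.38440103e-05, 2.30516369e-01]), 'orientation': array([-3.47389550e-06,  9.99999684e-01,  3.01339603e-06, -7.94649858e-04]), 'wrist_force': array([0.68699435, 0.2210914 , 0.45059449]), 'ft_torque': array([-0.00229001, -0.07655778, -0.00327452]), 'gripper_width': 0.08526346139754043} 0.0187
scene {'camera_matrix': array([[484.01221953,   0.        , 318.93487953],
       [  0.        , 484.01221953, 244.24027508],
       [  0.        ,   0.        ,   1.        ]]), 'origin': array([1.49917661, 0.54238351, 1.33666493]), 'rotation': array([0.47118677, 0.17664326, 0.30533496, 0.80842486])}
side {'camera_matrix': array([[501.32533837,   0.        , 330.40629338],
       [  0.        , 501.32533837, 248.74487154],
       [  0.        ,   0.        ,   1.        ]]), 'origin': array([ 0.09213564, -0.75278756,  1.03925721]), 'rotation': array([ 0.89635454,  0.36083823, -0.09680549, -0.2386902 ])}
wrist {'camera_matrix': array([[371.64829954,   0.        , 320.53384301],
       [  0.        , 371.64829954, 237.96203927],
       [  0.        ,   0.        ,   1.        ]]), 'mount': array([[ 9.99999070e-01, -3.94690117e-05, -1.36327540e-03,
        -1.15514529e-03],
       [-4.85004327e-04, -9.44532377e-01, -3.28417954e-01,
        -8.38321611e-02],
       [-1.27469542e-03,  3.28418310e-01, -9.44531518e-01,
        -1.41970093e-01],
       [ 0.00000000e+00,  0.00000000e+00,  0.00000000e+00,
         1.00000000e+00]])}
```

View pics/scene0.png

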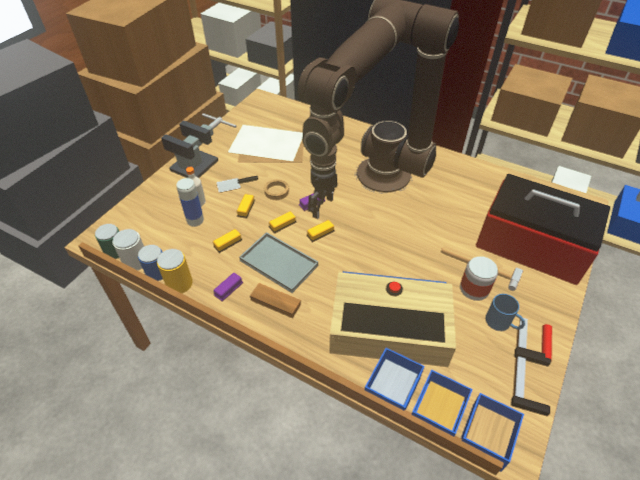

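View pics/side0.png

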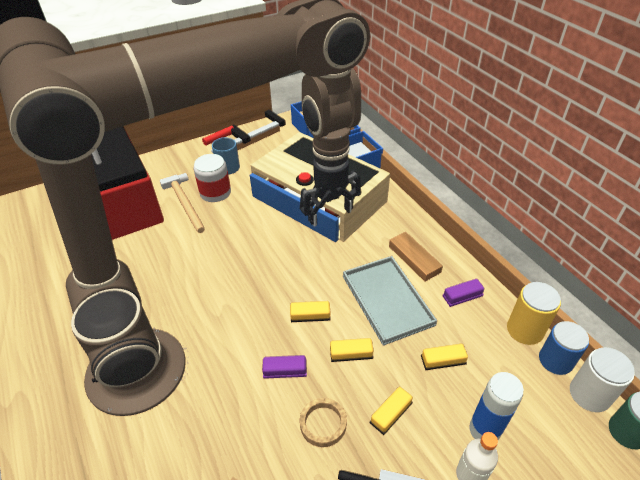

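Scene view: four yellow blocks at (245,205), (228,240), (283,222) and (320,230). Purple look-alikes are at (308,202) and (228,286), the tray at (280,262), and the cabinet with its red button at (395,288). The side view shows the same four yellow blocks and the blue front at about (293,203).

```bash
cat > h.py <<'E'
import numpy as np,cv2
from scipy.spatial.transform import Rotation as R
from station import *
def q2R(q): return R.from_quat([q[1],q[2],q[3],q[0]]).as_matrix()
def cam(n,st=None):
    i=camera_info(n);K=np.array(i["camera_matrix"])
    if n=="wrist":
        st=st or state(); T=np.eye(4);T[:3,:3]=q2R(st["orientation"]);T[:3,3]=st["eef_pos"]
        M=T@np.array(i["mount"]); return K,M[:3,:3],M[:3,3]
    return K,q2R(i["rotation"]),np.array(i["origin"])
def cloud(n,d,C):
    """world xyz per pixel from depth"""
    K,Rm,o=C
    v,u=np.mgrid[:480,:640].astype(float)
    x=(u-K[0,2])/K[0,0];y=(v-K[1,2])/K[1,1]
    if n=="wrist":
        r=np.hypot(x,y)+1e-9;s=np.tan(np.minimum(r,1.5))/r;x,y=x*s,y*s
    p=np.stack([x*d,-y*d,-d],-1)
    return p@Rm.T+o
def shot(n,save=None):
    st=state();C=cam(n,st);im,d=camera(n)
    if save: cv2.imwrite(f"pics/{save}.png",im[:,:,::-1])
    P=cloud(n,d,C);P[d<=0]=np.nan
    return im,P
def hsv(im): return cv2.cvtColor(im,cv2.COLOR_RGB2HSV)
COL=dict(yellow=((22,150,100),(34,255,255)),purple=((130,80,40),(160,255,255)),blue=((100,120,60),(118,255,255)))
def mask(im,c):
    if c=="red": return cv2.inRange(hsv(im),(0,160,90),(6,255,255))|cv2.inRange(hsv(im),(174,160,90),(180,255,255))
    return cv2.inRange(hsv(im),*COL[c])
def rects(m,P,zlo,zhi,amin=60,box=None):
    """world-frame min-area rects of blobs of mask m, points kept within zlo..zhi"""
    z=P[:,:,2];m=((m>0)&(z>zlo)&(z<zhi)).astype(np.uint8)
    n,l,s,c=cv2.connectedComponentsWithStats(m)
    out=[]
    for k in range(1,n):
        if s[k,4]<amin: continue
        p=P[l==k]
        (a,b),(w,h),t=cv2.minAreaRect((p[:,:2]*1000).astype(np.float32))
        if w<h: w,h,t=h,w,t+90
        t=(t+90)%180-90
        out.append((round(a,1),round(b,1),round(w),round(h),round(t,1),round(1000*np.median(p[:,2]),1),int(s[k,4]),c[k].round().tolist()))
    return out
E
python3 - <<'E'
from h import *
for n in("scene","side","wrist"):
    f=np.load(n+"0.npz");im,d=f["im"],f["d"];P=cloud(n,d,cam(n));P[d<=0]=np.nan
    print(n)
    for c,lo,hi in(("yellow",.028,.045),("purple",.028,.045),("red",.1,.15),("blue",.0,.12)):
        for r in rects(mask(im,c),P,lo,hi): print(c,r)
    a=np.full(im.shape[:2],255,np.uint8)
    for r in rects(a,P,.105,.118,800): print("cabtop",r)
    for r in rects(a,P,.02,.028,100): print("24mm",r)
    for r in rects(a,P,.028,.034,100): print("30mm",r)
    for r in rects(a,P,.05,.3,100): print("tall",r)
E
```

```text
scene
yellow (456.2, -384.6, 96, 38, 17.8, np.float64(32.2), 144, [245.0, 203.0])
yellow (461.4, -211.4, 92, 42, -26.1, np.float64(33.0), 161, [281.0, 219.0])
yellow (429.4, -63.3, 95, 40, -23.7, np.float64(32.8), 160, [320.0, 228.0])
yellow (641.2, -336.2, 92, 40, -22.7, np.float64(33.3), 165, [226.0, 237.0])
purple (809.3, -206.2, 99, 41, -10.0, np.float64(33.0), 252, [227.0, 284.0])
red (212.1, 655.2, 321, 19, 89.7, np.float64(126.7), 966, [544.0, 246.0])
red (611.4, 304.4, 38, 36, 24.9, np.float64(128.1), 90, [394.0, 286.0])
blue (842.0, 420.3, 184, 119, 0.9, np.float64(76.9), 413, [394.0, 379.0])
blue (862.2, 560.5, 144, 118, -0.2, np.float64(76.7), 405, [441.0, 405.0])
blue (862.1, 699.2, 144, 120, 0.1, np.float64(78.1), 420, [492.0, 431.0])
cabtop (676.3, 328.6, 361, 237, -68.0, np.float64(111.4), 7462, [393.0, 311.0])
24mm (-892.3, -1490.4, 252, 195, -89.5, np.float64(22.9), 201, [228.0, 12.0])
24mm (296.4, 415.4, 111, 25, 89.5, np.float64(23.0), 103, [456.0, 254.0])
24mm (211.7, 734.5, 169, 14, -88.9, np.float64(23.8), 100, [554.0, 272.0])
24mm (296.9, 599.9, 93, 78, 0.3, np
[... 6050 characters left out ...]
0), 5559, [542.0, 237.0])
30mm (924.5, -146.6, 342, 6, -89.9, np.float64(31.0), 650, [612.0, 300.0])
30mm (427.5, -63.5, 100, 41, -26.5, np.float64(33.0), 2657, [227.0, 263.0])
30mm (293.4, -169.6, 81, 41, -27.0, np.float64(33.0), 1162, [133.0, 339.0])
30mm (804.4, -204.0, 100, 35, -5.3, np.float64(32.5), 509, [529.0, 356.0])
30mm (459.2, -212.1, 100, 41, -25.5, np.float64(33.0), 1508, [266.0, 375.0])
tall (705.9, 168.1, 238, 77, 8.9, np.float64(111.3), 13108, [509.0, 30.0])
tall (933.8, -191.9, 302, 25, 89.8, np.float64(59.8), 2062, [613.0, 346.0])
tall (470.4, 0.9, 42, 27, 2.2, np.float64(289.8), 7301, [164.0, 373.0])
tall (576.8, 0.9, 42, 27, -2.8, np.float64(289.8), 7335, [477.0, 373.0])
```

View pics/wrist0.png

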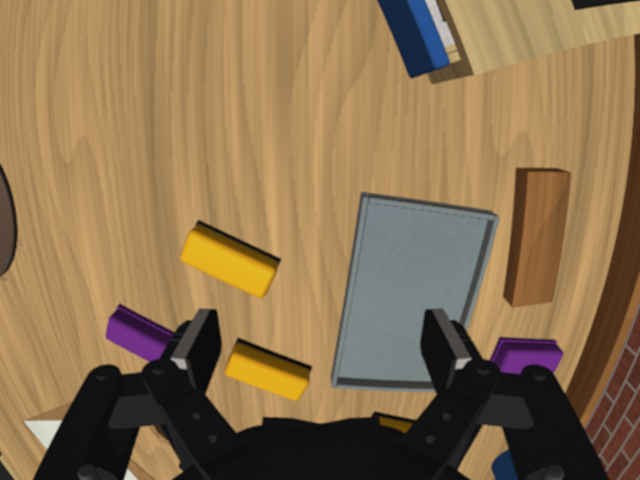

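Depth and plane estimates agree to about 2 mm in all views. The button is at (0.611, 0.302), the cabinet's x axis at 22°, and the tray at (0.625, -0.122) with its x axis at -7°. Next I move above the button with the gripper shut, turning as I go.

```bash
python3 -m handwheel '[{"claw":0,"travel":[0.0108,0.0378,0],"twist":[0,0,7]},{"claw":0,"travel":[0.0108,0.0378,0],"twist":[0,0,7]},{"claw":0,"travel":[0.0108,0.0378,0],"twist":[0,0,7]},{"claw":0,"travel":[0.0108,0.0378,0],"twist":[0,0,7]},{"claw":0,"travel":[0.0108,0.0378,0],"twist":[0,0,7]},{"claw":0,"travel":[0.0108,0.0378,0],"twist":[0,0,7]},{"claw":0,"travel":[0.0108,0.0378,0],"twist":[0,0,7]},{"claw":0,"travel":[0.0108,0.0378,0],"twist":[0,0,7]}]'
python3 -m handwheel '[{"claw":0,"travel":[0,0,-0.02],"twist":[0,0,7]},{"claw":0,"travel":[0,0,-0.02],"twist":[0,0,7]},{"claw":0,"travel":[0,0,-0.02],"twist":[0,0,7]},{"claw":0,"travel":[0,0,-0.02],"twist":[0,0,7]},{"claw":0,"travel":[0,0,0],"twist":[0,0,7]},{"claw":0,"travel":[0,0,0],"twist":[0,0,7]},{"claw":0,"travel":[0,0,0],"twist":[0,0,7]},{"claw":0,"travel":[0,0,0],"twist":[0,0,7]}]'
python3 -c "
from station import *
s=state();print(s['joint_positions'],s['eef_pos'],s['wrist_force'])"
```

```text
t: 0.82
eef_pos: [0.6114, 0.3043, 0.2309]
orientation: [0.0, 0.881, 0.472, -0.0]
wrist_force: [0.9, 0.1, -0.1]
gripper_width: 0.0
t: 1.48
eef_pos: [0.6111, 0.3023, 0.1505]
orientation: [-0.0, 0.557, 0.831, -0.001]
wrist_force: [-0.3, 0.1, -0.1]
gripper_width: 0.0
[ 4.59368878e-01  4.37624605e-01  1.95963962e-01  1.33044020e+00
 -2.27378432e-05  6.93476645e-02] [0.61113175 0.30229675 0.15051653] [-0.34192028  0.05039237 -0.05137212]
```

```bash
python3 -m handwheel '[{"claw":0,"travel":[0,0,-0.012],"twist":[0,0,0]},{"claw":0,"travel":[0,0,-0.008],"twist":[0,0,0]},{"claw":0,"travel":[0,0,-0.004],"twist":[0,0,0]},{"claw":0,"travel":[0,0,-0.004],"twist":[0,0,0]},{"claw":0,"travel":[0,0,0],"twist":[0,0,0]},{"claw":0,"travel":[0,0,0],"twist":[0,0,0]}]'
python3 -c "
from h import *
im,P=shot('side');print([r for r in rects(mask(im,'blue'),P,0,.12) if 200<r[0]<700 and r[1]>0])"
```

```text
t: 1.98
eef_pos: [0.6112, 0.3023, 0.1233]
orientation: [-0.0, 0.559, 0.829, -0.0]
wrist_force: [-1.1, 0.2, 2.7]
gripper_width: -0.0003
[(512.9, 262.5, 340, 19, -67.9, np.float64(59.7), 2027, [285.0, 215.0])]
```

Released: the front is already moving. Lift and wait.

```bash
python3 -m handwheel '[{"claw":0,"travel":[0,0,0.03],"twist":[0,0,0]},{"claw":0,"travel":[0,0,0.04],"twist":[0,0,0]},{"claw":0,"travel":[0,0,0.04],"twist":[0,0,0]},{"claw":0,"travel":[0,0,0.03],"twist":[0,0,0]},{"claw":0.0854,"travel":[0,0,0.02],"twist":[0,0,0]},{"claw":0.0854,"travel":[0,0,0],"twist":[0,0,0]},{"claw":0.0854,"travel":[0,0,0],"twist":[0,0,0]},{"claw":0.0854,"travel":[0,0,0],"twist":[0,0,0]}]'
python3 -m handwheel '[{"claw":0.0854,"travel":[-0.02,-0.008,0],"twist":[0,0,0]},{"claw":0.0854,"travel":[-0.02,-0.008,0],"twist":[0,0,0]},{"claw":0.0854,"travel":[-0.02,-0.008,0],"twist":[0,0,0]},{"claw":0.0854,"travel":[-0.02,-0.008,0],"twist":[0,0,0]},{"claw":0.0854,"travel":[-0.02,-0.008,0],"twist":[0,0,0]},{"claw":0.0854,"travel":[0,0,0],"twist":[0,0,0]},{"claw":0.0854,"travel":[0,0,0],"twist":[0,0,0]},{"claw":0.0854,"travel":[0,0,0],"twist":[0,0,0]}]'
cat > look.py <<'E'
import sys
from h import *
tag=sys.argv[1]
im,P=shot('side');print('face',[r for r in rects(mask(im,'blue'),P,0,.12) if 200<r[0]<700 and r[1]>0])
print('yel side',*rects(mask(im,'yellow'),P,.02,.08),sep='\n')
im,P=shot('wrist',tag)
a=np.full((480,640),255,np.uint8)
print('in drawer',*rects(a,P,.058,.075,300),sep='\n')
E
python3 look.py w1
```

```text
t: 2.7
eef_pos: [0.6113, 0.3023, 0.2821]
orientation: [-0.0, 0.559, 0.829, -0.001]
wrist_force: [0.4, 0.5, -0.6]
gripper_width: 0.0481
t: 3.37
eef_pos: [0.5114, 0.2624, 0.2822]
orientation: [-0.0, 0.559, 0.829, -0.001]
wrist_force: [-0.5, 0.5, -0.2]
gripper_width: 0.0852
face [(429.4, 228.3, 337, 20, -67.8, np.float64(60.5), 2041, [264.0, 232.0])]
yel side
(427.5, -64.6, 96, 37, -25.5, np.float64(33.2), 440, [309.0, 308.0])
(459.6, -212.9, 97, 39, -24.2, np.float64(33.4), 535, [351.0, 346.0])
(639.9, -336.4, 97, 38, -20.8, np.float64(33.5), 555, [445.0, 353.0])
(456.5, -384.2, 97, 38, 18.1, np.float64(33.5), 721, [391.0, 407.0])
in drawer
(204.4, 507.1, 127, 45, 66.0, np.float64(66.4), 753, [604.0, 42.0])
(462.7, 359.5, 101, 41, 16.7, np.float64(64.0), 3380, [426.0, 191.0])
(396.5, 485.8, 99, 40, 8.6, np.float64(67.0), 669, [539.0, 183.0])
(551.9, 161.6, 99, 40, 18.1, np.float64(64.4), 3359, [217.0, 199.0])
(474.9, 597.6, 79, 36, -5.7, np.float64(66.8), 508, [572.0, 275.0])
(478.8, 644.6, 70, 29, -5.2, np.float64(66.9), 445, [596.0, 292.0])
(933.5, -72.3, 176, 24, 89.5, np.float64(60.4), 697, [39.0, 368.0])
(794.7, 671.5, 98, 42, -61.1, np.float64(67.2), 377, [483.0, 454.0])
```

View pics/w1.png

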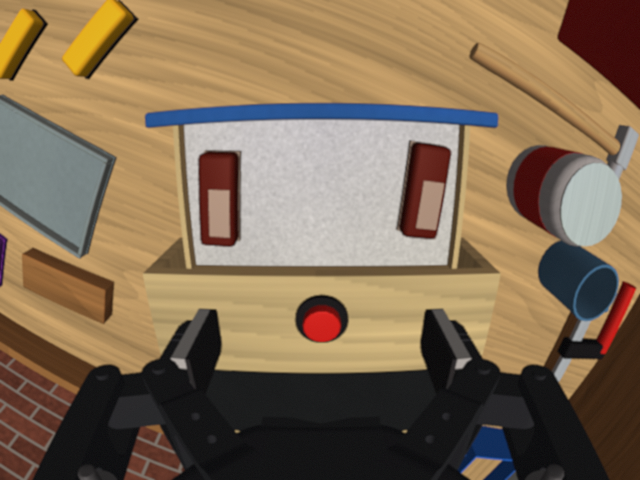

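Wrist view: the drawer is fully open with two worn blocks, at pixels (219,198) and (426,191), about 22 mm from each side wall. I grasp the first with a part-opened gripper, offset away from the wall.

```bash
python3 -m handwheel '[{"claw":0.052,"travel":[0.01,-0.0245,-0.01],"twist":[0,0,-2]},{"claw":0.052,"travel":[0.01,-0.0245,-0.02],"twist":[0,0,-2]},{"claw":0.052,"travel":[0.01,-0.0245,-0.02],"twist":[0,0,0]},{"claw":0.052,"travel":[0.01,-0.0245,-0.03],"twist":[0,0,0]},{"claw":0.052,"travel":[0,0,-0.03],"twist":[0,0,0]},{"claw":0.052,"travel":[0,0,-0.03],"twist":[0,0,0]},{"claw":0.052,"travel":[0,0,-0.03],"twist":[0,0,0]},{"claw":0.052,"travel":[0,0,0],"twist":[0,0,0]}]'
python3 -m handwheel '[{"claw":0.052,"travel":[0,0,-0.03],"twist":[0,0,0]},{"claw":0.052,"travel":[0,0,-0.03],"twist":[0,0,0]},{"claw":0.052,"travel":[0,0,-0.012],"twist":[0,0,0]},{"claw":0.052,"travel":[0,0,0],"twist":[0,0,0]},{"claw":0.03,"travel":[0,0,0],"twist":[0,0,0]},{"claw":0.03,"travel":[0,0,0],"twist":[0,0,0]},{"claw":0.03,"travel":[0,0,0],"twist":[0,0,0]},{"claw":0.03,"travel":[0,0,0],"twist":[0,0,0]}]'
```

```text
t: 4.13
eef_pos: [0.5484, 0.1631, 0.1063]
orientation: [-0.003, 0.588, 0.809, -0.004]
wrist_force: [-1.1, -0.4, -1.2]
gripper_width: 0.0516
t: 4.8
eef_pos: [0.5524, 0.1648, 0.0428]
orientation: [0.001, 0.588, 0.809, 0.001]
wrist_force: [0.1, -0.6, -1.5]
gripper_width: 0.0389
```

```bash
python3 -m handwheel '[{"claw":0.03,"travel":[0,0,0.025],"twist":[0,0,0]},{"claw":0.03,"travel":[0,0,0.035],"twist":[0,0,0]},{"claw":0.03,"travel":[0,0,0.035],"twist":[0,0,0]},{"claw":0.03,"travel":[0,0,0.025],"twist":[0,0,0]},{"claw":0.03,"travel":[0.0101,-0.029,0],"twist":[0,0,-3]},{"claw":0.03,"travel":[0.0101,-0.029,0],"twist":[0,0,-3]},{"claw":0.03,"travel":[0.0101,-0.029,0],"twist":[0,0,-3]},{"claw":0.03,"travel":[0.0101,-0.029,0],"twist":[0,0,-3]}]'
python3 -m handwheel '[{"claw":0.03,"travel":[0.0101,-0.029,0],"twist":[0,0,-3]},{"claw":0.03,"travel":[0.0101,-0.029,0],"twist":[0,0,-3]},{"claw":0.03,"travel":[0.0101,-0.029,0],"twist":[0,0,-3]},{"claw":0.03,"travel":[0.0101,-0.029,0],"twist":[0,0,-4]},{"claw":0.03,"travel":[0,0,-0.03],"twist":[0,0,0]},{"claw":0.03,"travel":[0,0,-0.03],"twist":[0,0,0]},{"claw":0.03,"travel":[0,0,-0.03],"twist":[0,0,0]},{"claw":0.03,"travel":[0,0,0],"twist":[0,0,0]}]'
```

```text
t: 5.47
eef_pos: [0.5924, 0.0474, 0.1627]
orientation: [0.001, 0.67, 0.743, 0.001]
wrist_force: [0.0, 0.1, -1.3]
gripper_width: 0.0396
t: 6.13
eef_pos: [0.6287, -0.0676, 0.0656]
orientation: [-0.003, 0.749, 0.662, -0.003]
wrist_force: [-1.6, 0.4, -1.6]
gripper_width: 0.0385
```

```bash
python3 -m handwheel '[{"claw":0.03,"travel":[0,0,-0.025],"twist":[0,0,0]},{"claw":0.03,"travel":[0,0,-0.02],"twist":[0,0,0]},{"claw":0.03,"travel":[0,0,-0.007],"twist":[0,0,0]},{"claw":0.03,"travel":[0,0,0],"twist":[0,0,0]},{"claw":0.06,"travel":[0,0,0],"twist":[0,0,0]},{"claw":0.06,"travel":[0,0,0],"twist":[0,0,0]},{"claw":0.06,"travel":[0,0,0],"twist":[0,0,0]}]'
python3 -m handwheel '[{"claw":0.06,"travel":[0,0,0.03],"twist":[0,0,0]},{"claw":0.06,"travel":[0,0,0.04],"twist":[0,0,0]},{"claw":0.052,"travel":[0,0,0.04],"twist":[0,0,0]},{"claw":0.052,"travel":[0,0,0.04],"twist":[0,0,0]},{"claw":0.052,"travel":[-0.014,0.0353,0],"twist":[0,0,2]},{"claw":0.052,"travel":[-0.014,0.0353,0],"twist":[0,0,2]},{"claw":0.052,"travel":[-0.014,0.0353,0],"twist":[0,0,2]},{"claw":0.052,"travel":[-0.014,0.0353,0],"twist":[0,0,2]}]'
python3 -m handwheel '[{"claw":0.052,"travel":[-0.014,0.0353,0],"twist":[0,0,2]},{"claw":0.052,"travel":[-0.014,0.0353,0],"twist":[0,0,2]},{"claw":0.052,"travel":[-0.014,0.0353,0],"twist":[0,0,2]},{"claw":0.052,"travel":[-0.014,0.0353,0],"twist":[0,0,2]},{"claw":0.052,"travel":[-0.014,0.0353,0],"twist":[0,0,2]},{"claw":0.052,"travel":[-0.014,0.0353,0],"twist":[0,0,2]},{"claw":0.052,"travel":[-0.014,0.0353,0],"twist":[0,0,2]},{"claw":0.052,"travel":[-0.014,0.0353,0],"twist":[0,0,2]}]'
python3 -m handwheel '[{"claw":0.052,"travel":[0,0,0],"twist":[0,0,0]},{"claw":0.052,"travel":[0,0,0],"twist":[0,0,0]}]'
cat > blk.py <<'E'
from h import *
im,P=shot('wrist')
a=np.full((480,640),255,np.uint8)
for nm,lo,hi in(('drawer',.058,.075),('tray',.036,.05)):
    print(nm,*[r for r in rects(a,P,lo,hi,250) if 85<r[2]<110 and 30<r[3]<50],sep='\n')
for n in('side','scene'):
    im,P=shot(n)
    print(n,'yel',*rects(mask(im,'yellow'),P,.02,.08),sep='\n')
E
python3 blk.py
```

```text
t: 6.72
eef_pos: [0.6336, -0.0677, 0.0215]
orientation: [0.001, 0.749, 0.663, 0.001]
wrist_force: [0.1, -0.3, 0.3]
gripper_width: 0.0601
t: 7.38
eef_pos: [0.5761, 0.0747, 0.1712]
orientation: [0.001, 0.701, 0.713, 0.001]
wrist_force: [0.8, 0.1, 0.6]
gripper_width: 0.0519
t: 8.05
eef_pos: [0.4635, 0.3579, 0.1711]
orientation: [0.0, 0.594, 0.804, 0.001]
wrist_force: [0.7, -0.2, 0.2]
gripper_width: 0.0523
t: 8.22
eef_pos: [0.4635, 0.3579, 0.1704]
orientation: [0.0, 0.593, 0.805, 0.001]
wrist_force: [-0.3, -0.6, -0.8]
gripper_width: 0.052
drawer
(392.4, 483.4, 96, 36, 1.3, np.float64(66.8), 1183, [502.0, 191.0])
(462.0, 359.7, 99, 40, 16.5, np.float64(64.3), 7167, [324.0, 230.0])
tray
(389.0, 483.6, 96, 36, -4.9, np.float64(43.1), 805, [490.0, 184.0])
side
yel
(427.5, -64.2, 96, 36, -26.5, np.float64(33.0), 441, [309.0, 308.0])
(459.7, -212.2, 96, 39, -24.6, np.float64(33.4), 540, [351.0, 346.0])
(639.5, -336.8, 98, 38, -18.8, np.float64(33.5), 560, [445.0, 353.0])
(456.8, -384.1, 99, 37, 16.9, np.float64(33.4), 725, [391.0, 407.0])
scene
yel
(460.2, -384.1, 104, 39, 19.1, np.float64(33.0), 158, [245.0, 203.0])
(457.7, -214.2, 97, 48, -23.6, np.float64(32.6), 173, [282.0, 219.0])
(428.5, -64.4, 96, 40, -25.1, np.float64(32.7), 178, [320.0, 228.0])
(640.3, -336.0, 93, 45, -23.7, np.float64(32.0), 191, [226.0, 237.0])
```

```bash
python3 -m handwheel '[{"claw":0.052,"travel":[0,0,-0.03],"twist":[0,0,0]},{"claw":0.052,"travel":[0,0,-0.035],"twist":[0,0,0]},{"claw":0.052,"travel":[0,0,-0.035],"twist":[0,0,0]},{"claw":0.052,"travel":[0,0,-0.029],"twist":[0,0,0]},{"claw":0.052,"travel":[0,0,0],"twist":[0,0,0]},{"claw":0.03,"travel":[0,0,0],"twist":[0,0,0]},{"claw":0.03,"travel":[0,0,0],"twist":[0,0,0]},{"claw":0.03,"travel":[0,0,0],"twist":[0,0,0]}]'
python3 -m handwheel '[{"claw":0.03,"travel":[0,0,0],"twist":[0,0,0]},{"claw":0.03,"travel":[0,0,0.03],"twist":[0,0,0]},{"claw":0.03,"travel":[0,0,0.035],"twist":[0,0,0]},{"claw":0.03,"travel":[0,0,0.035],"twist":[0,0,0]},{"claw":0.03,"travel":[0,0,0.029],"twist":[0,0,0]}]'
python3 -m handwheel '[{"claw":0.03,"travel":[0.0097,-0.0334,0],"twist":[0,0,-2]},{"claw":0.03,"travel":[0.0097,-0.0334,0],"twist":[0,0,-2]},{"claw":0.03,"travel":[0.0097,-0.0334,0],"twist":[0,0,-2]},{"claw":0.03,"travel":[0.0097,-0.0334,0],"twist":[0,0,-2]},{"claw":0.03,"travel":[0.0097,-0.0334,0],"twist":[0,0,-2]},{"claw":0.03,"travel":[0.0097,-0.0334,0],"twist":[0,0,-2]},{"claw":0.03,"travel":[0.0097,-0.0334,0],"twist":[0,0,-2]},{"claw":0.03,"travel":[0.0097,-0.0334,0],"twist":[0,0,-2]}]'
python3 -m handwheel '[{"claw":0.03,"travel":[0.0097,-0.0334,0],"twist":[0,0,-2]},{"claw":0.03,"travel":[0.0097,-0.0334,0],"twist":[0,0,-2]},{"claw":0.03,"travel":[0.0097,-0.0334,0],"twist":[0,0,-2]},{"claw":0.03,"travel":[0.0097,-0.0334,0],"twist":[0,0,-1]},{"claw":0.03,"travel":[0.0097,-0.0334,0],"twist":[0,0,0]},{"claw":0.03,"travel":[0.0097,-0.0334,0],"twist":[0,0,0]},{"claw":0.03,"travel":[0.0097,-0.0334,0],"twist":[0,0,0]},{"claw":0.03,"travel":[0.0097,-0.0334,0],"twist":[0,0,0]}]'
python3 -m handwheel '[{"claw":0.03,"travel":[0,0,-0.03],"twist":[0,0,0]},{"claw":0.03,"travel":[0,0,-0.03],"twist":[0,0,0]},{"claw":0.03,"travel":[0,0,-0.03],"twist":[0,0,0]},{"claw":0.03,"travel":[0,0,0],"twist":[0,0,0]},{"claw":0.03,"travel":[0,0,0],"twist":[0,0,0]}]'
```

```text
t: 9.03
eef_pos: [0.4657, 0.3563, 0.0428]
orientation: [0.001, 0.595, 0.804, 0.002]
wrist_force: [1.0, 1.2, -1.5]
gripper_width: 0.0388
t: 9.45
eef_pos: [0.4646, 0.3563, 0.1733]
orientation: [0.001, 0.595, 0.804, 0.002]
wrist_force: [0.2, 2.0, -0.5]
gripper_width: 0.039
t: 10.12
eef_pos: [0.5424, 0.0872, 0.171]
orientation: [0.001, 0.701, 0.713, 0.001]
wrist_force: [0.4, -0.1, -1.3]
gripper_width: 0.0391
t: 10.78
eef_pos: [0.62, -0.1803, 0.1709]
orientation: [0.001, 0.743, 0.669, 0.001]
wrist_force: [0.9, 0.6, -1.7]
gripper_width: 0.0393
t: 11.2
eef_pos: [0.6185, -0.1782, 0.079]
orientation: [-0.001, 0.743, 0.669, -0.001]
wrist_force: [-0.1, 0.2, 0.0]
gripper_width: 0.0387
```

```bash
python3 -m handwheel '[{"claw":0.03,"travel":[0,0,-0.025],"twist":[0,0,0]},{"claw":0.03,"travel":[0,0,-0.025],"twist":[0,0,0]},{"claw":0.03,"travel":[0,0,-0.01],"twist":[0,0,0]},{"claw":0.03,"travel":[0,0,0],"twist":[0,0,0]},{"claw":0.06,"travel":[0,0,0],"twist":[0,0,0]},{"claw":0.06,"travel":[0,0,0],"twist":[0,0,0]},{"claw":0.06,"travel":[0,0,0],"twist":[0,0,0]}]'
python3 -m handwheel '[{"claw":0.06,"travel":[0,0,0.03],"twist":[0,0,0]},{"claw":0.06,"travel":[0,0,0.04],"twist":[0,0,0]},{"claw":0.07,"travel":[0,0,0.04],"twist":[0,0,0]},{"claw":0.07,"travel":[0,0,0.04],"twist":[0,0,0]},{"claw":0.07,"travel":[-0.0397,-0.0085,0],"twist":[0,0,-5]},{"claw":0.07,"travel":[-0.0397,-0.0085,0],"twist":[0,0,-5]},{"claw":0.07,"travel":[-0.0397,-0.0085,0],"twist":[0,0,-5]},{"claw":0.07,"travel":[-0.0397,-0.0085,0],"twist":[0,0,-4]}]'
python3 -m handwheel '[{"claw":0.07,"travel":[0,0,0],"twist":[0,0,0]},{"claw":0.07,"travel":[0,0,0],"twist":[0,0,0]}]'
cat > yel.py <<'E'
from h import *
s=state();q=s['orientation'];print('pos',(s['eef_pos']*1000).round(1),'yaw',round(2*np.degrees(np.arctan2(q[2],q[1])),1),'q6',s['joint_positions'][5].round(2))
for n in('wrist','side','scene'):
    im,P=shot(n,'last_'+n)
    print(n,'yel',*rects(mask(im,'yellow'),P,.02,.08,100),sep='\n')
    if n!='scene': 
        a=np.full((480,640),255,np.uint8)
        print('worn/tray',*[r for r in rects(a,P,.036,.05,200) if 85<r[2]<110 and 30<r[3]<50],sep='\n')
    if n=='side': print('face',[r for r in rects(mask(im,'blue'),P,0,.12) if 200<r[0]<700 and r[1]>0])
E
python3 yel.py
```

```text
t: 11.78
eef_pos: [0.6209, -0.1788, 0.0218]
orientation: [0.002, 0.743, 0.669, 0.001]
wrist_force: [0.7, 0.4, 0.2]
gripper_width: 0.0598
t: 12.45
eef_pos: [0.4597, -0.2127, 0.171]
orientation: [0.001, 0.844, 0.536, 0.001]
wrist_force: [-0.1, -1.9, 1.0]
gripper_width: 0.0701
t: 12.62
eef_pos: [0.4593, -0.2129, 0.1713]
orientation: [0.001, 0.844, 0.536, 0.001]
wrist_force: [0.7, -0.2, -0.8]
gripper_width: 0.0695
pos [ 459.3 -212.9  171.3] yaw 64.9 q6 0.0
wrist
yel
(426.0, -64.9, 93, 32, -26.5, np.float64(33.2), 4058, [474.0, 110.0])
(457.8, -212.6, 93, 33, -24.9, np.float64(33.4), 4517, [322.0, 217.0])
(454.5, -384.6, 91, 32, 16.3, np.float64(33.7), 2438, [151.0, 294.0])
(616.6, -329.4, 48, 30, -20.9, np.float64(33.8), 866, [284.0, 401.0])
worn/tray
(631.2, -69.1, 99, 39, -6.2, np.float64(39.3), 2577, [528.0, 315.0])
side
yel
(427.8, -64.9, 97, 37, -25.9, np.float64(32.3), 184, [310.0, 309.0])
(459.6, -213.4, 97, 37, -24.0, np.float64(32.8), 254, [351.0, 347.0])
(639.5, -337.3, 98, 39, -20.2, np.float64(33.4), 345, [446.0, 353.0])
(456.6, -384.3, 98, 38, 16.8, np.float64(33.0), 359, [391.0, 406.0])
worn/tray
(636.5, -69.3, 94, 41, -6.0, np.float64(39.7), 298, [383.0, 275.0])
(622.9, -178.6, 99, 41, -6.6, np.float64(39.8), 463, [400.0, 307.0])
face [(429.2, 229.0, 339, 18, -68.3, np.float64(60.3), 2023, [264.0, 232.0])]
scene
yel
(456.5, -384.6, 98, 38, 15.9, np.float64(31.9), 159, [245.0, 203.0])
(461.0, -211.6, 92, 48, -25.7, np.float64(32.5), 174, [282.0, 219.0])
(429.5, -62.4, 95, 39, -27.5, np.float64(32.8), 182, [320.0, 228.0])
(641.6, -335.8, 93, 39, -20.8, np.float64(33.0), 193, [226.0, 238.0])
```

```bash
python3 -m handwheel '[{"claw":0.07,"travel":[0,0,-0.04],"twist":[0,0,0]},{"claw":0.07,"travel":[0,0,-0.04],"twist":[0,0,0]},{"claw":0.07,"travel":[0,0,-0.04],"twist":[0,0,0]},{"claw":0.07,"travel":[0,0,-0.03],"twist":[0,0,0]},{"claw":0.07,"travel":[0,0,-0.013],"twist":[0,0,0]},{"claw":0.03,"travel":[0,0,0],"twist":[0,0,0]},{"claw":0.03,"travel":[0,0,0],"twist":[0,0,0]},{"claw":0.03,"travel":[0,0,0],"twist":[0,0,0]}]'
python3 -m handwheel '[{"claw":0.03,"travel":[0,0,0],"twist":[0,0,0]},{"claw":0.03,"travel":[0,0,0],"twist":[0,0,0]},{"claw":0.03,"travel":[0,0,0.03],"twist":[0,0,0]},{"claw":0.03,"travel":[0,0,0.035],"twist":[0,0,0]},{"claw":0.03,"travel":[0,0,0.035],"twist":[0,0,0]},{"claw":0.03,"travel":[0,0,0.035],"twist":[0,0,0]},{"claw":0.03,"travel":[0,0,0.028],"twist":[0,0,0]}]'
python3 -m handwheel '[{"claw":0.03,"travel":[0.0005,0.0376,0],"twist":[0,0,3]},{"claw":0.03,"travel":[0.0005,0.0376,0],"twist":[0,0,3]},{"claw":0.03,"travel":[0.0005,0.0376,0],"twist":[0,0,3]},{"claw":0.03,"travel":[0.0005,0.0376,0],"twist":[0,0,3]},{"claw":0.03,"travel":[0.0005,0.0376,0],"twist":[0,0,3]},{"claw":0.03,"travel":[0.0005,0.0376,0],"twist":[0,0,3]},{"claw":0.03,"travel":[0.0005,0.0376,0],"twist":[0,0,3]},{"claw":0.03,"travel":[0.0005,0.0376,0],"twist":[0,0,3]}]'
python3 -m handwheel '[{"claw":0.03,"travel":[0.0005,0.0376,0],"twist":[0,0,3]},{"claw":0.03,"travel":[0.0005,0.0376,0],"twist":[0,0,3]},{"claw":0.03,"travel":[0.0005,0.0376,0],"twist":[0,0,3]},{"claw":0.03,"travel":[0.0005,0.0376,0],"twist":[0,0,3]},{"claw":0.03,"travel":[0.0005,0.0376,0],"twist":[0,0,3]},{"claw":0.03,"travel":[0.0005,0.0376,0],"twist":[0,0,4]},{"claw":0.03,"travel":[0.0005,0.0376,0],"twist":[0,0,4]},{"claw":0.03,"travel":[0,0,0],"twist":[0,0,0]}]'
python3 yel.py
```

```text
t: 13.43
eef_pos: [0.4622, -0.2127, 0.0076]
orientation: [0.001, 0.843, 0.538, 0.0]
wrist_force: [-0.3, -0.4, -0.4]
gripper_width: 0.0387
t: 14.02
eef_pos: [0.4611, -0.2126, 0.1731]
orientation: [0.002, 0.843, 0.537, 0.001]
wrist_force: [1.5, -0.6, 0.2]
gripper_width: 0.0386
t: 14.68
eef_pos: [0.4645, 0.0902, 0.1704]
orientation: [0.001, 0.712, 0.702, 0.001]
wrist_force: [0.9, -0.0, -2.1]
gripper_width: 0.0389
t: 15.35
eef_pos: [0.468, 0.3577, 0.1693]
orientation: [-0.001, 0.556, 0.831, 0.002]
wrist_force: [0.1, -0.6, -1.8]
gripper_width: 0.0389
pos [468.  357.7 169.3] yaw 112.5 q6 0.26
wrist
yel
worn/tray
(393.0, 483.6, 96, 36, 1.9, np.float64(43.3), 826, [492.0, 197.0])
side
yel
(427.8, -64.1, 96, 40, -25.8, np.float64(33.2), 438, [309.0, 308.0])
(639.3, -337.3, 97, 37, -20.4, np.float64(33.7), 557, [445.0, 353.0])
(456.3, -384.5, 97, 38, 17.8, np.float64(33.4), 721, [391.0, 407.0])
worn/tray
(633.4, -68.4, 98, 42, -7.5, np.float64(39.6), 411, [379.0, 276.0])
(623.1, -180.1, 98, 42, -6.1, np.float64(39.9), 460, [400.0, 307.0])
face [(429.6, 228.0, 337, 19, -68.0, np.float64(60.1), 2020, [264.0, 232.0])]
scene
yel
(456.1, -383.6, 102, 37, 18.1, np.float64(32.5), 158, [245.0, 203.0])
(428.2, -64.2, 96, 41, -30.7, np.float64(32.5), 179, [320.0, 227.0])
(641.1, -335.6, 93, 40, -19.6, np.float64(33.1), 190, [226.0, 237.0])
```

```bash
python3 -m handwheel '[{"claw":0.03,"travel":[0,0,-0.03],"twist":[0,0,0]},{"claw":0.03,"travel":[0,0,-0.03],"twist":[0,0,0]},{"claw":0.03,"travel":[0,0,0],"twist":[0,0,0]},{"claw":0.03,"travel":[0,0,0],"twist":[0,0,0]}]'
```

```text
t: 15.83
eef_pos: [0.4672, 0.3496, 0.1087]
orientation: [-0.001, 0.56, 0.829, -0.002]
wrist_force: [0.2, -0.2, -2.5]
gripper_width: 0.0392
```

```bash
python3 -m handwheel '[{"claw":0.03,"travel":[0,0,-0.03],"twist":[0,0,0]},{"claw":0.03,"travel":[0,0,-0.03],"twist":[0,0,0]},{"claw":0.03,"travel":[0,0,-0.01],"twist":[0,0,0]},{"claw":0.03,"travel":[0,0,0],"twist":[0,0,0]},{"claw":0.054,"travel":[0,0,0],"twist":[0,0,0]},{"claw":0.054,"travel":[0,0,0],"twist":[0,0,0]},{"claw":0.054,"travel":[0,0,0],"twist":[0,0,0]}]'
python3 -m handwheel '[{"claw":0.054,"travel":[0,0,0.03],"twist":[0,0,0]},{"claw":0.054,"travel":[0,0,0.035],"twist":[0,0,0]},{"claw":0.054,"travel":[0,0,0.035],"twist":[0,0,0]},{"claw":0.07,"travel":[0,0,0.03],"twist":[0,0,0]},{"claw":0.07,"travel":[-0.0036,-0.0376,0],"twist":[0,0,-4]},{"claw":0.07,"travel":[-0.0036,-0.0376,0],"twist":[0,0,-4]},{"claw":0.07,"travel":[-0.0036,-0.0376,0],"twist":[0,0,-4]},{"claw":0.07,"travel":[-0.0036,-0.0376,0],"twist":[0,0,-4]}]'
python3 -m handwheel '[{"claw":0.07,"travel":[-0.0036,-0.0376,0],"twist":[0,0,-4]},{"claw":0.07,"travel":[-0.0036,-0.0376,0],"twist":[0,0,-4]},{"claw":0.07,"travel":[-0.0036,-0.0376,0],"twist":[0,0,-5]},{"claw":0.07,"travel":[-0.0036,-0.0376,0],"twist":[0,0,-5]},{"claw":0.07,"travel":[-0.0036,-0.0376,0],"twist":[0,0,-5]},{"claw":0.07,"travel":[-0.0036,-0.0376,0],"twist":[0,0,-5]},{"claw":0.07,"travel":[-0.0036,-0.0376,0],"twist":[0,0,-4]},{"claw":0.07,"travel":[0,0,0],"twist":[0,0,0]}]'
python3 -m handwheel '[{"claw":0.07,"travel":[0,0,0],"twist":[0,0,0]},{"claw":0.07,"travel":[0,0,0],"twist":[0,0,0]}]'
python3 yel.py
```

```text
t: 16.42
eef_pos: [0.4691, 0.3521, 0.0412]
orientation: [0.0, 0.559, 0.829, 0.001]
wrist_force: [0.3, -0.3, -0.4]
gripper_width: 0.054
t: 17.08
eef_pos: [0.4535, 0.2001, 0.1706]
orientation: [0.0, 0.67, 0.742, 0.001]
wrist_force: [0.8, -1.4, 0.0]
gripper_width: 0.07
t: 17.75
eef_pos: [0.428, -0.0673, 0.1706]
orientation: [0.002, 0.851, 0.526, 0.0]
wrist_force: [-0.4, 0.9, -0.0]
gripper_width: 0.0701
t: 17.92
eef_pos: [0.4287, -0.0622, 0.1701]
orientation: [0.0, 0.848, 0.53, 0.001]
wrist_force: [0.1, -0.5, 0.2]
gripper_width: 0.0699
pos [428.7 -62.2 170.1] yaw 64.0 q6 0.31
wrist
yel
(425.9, -64.4, 93, 33, -26.9, np.float64(33.4), 4660, [318.0, 218.0])
(448.4, -385.1, 79, 31, 16.1, np.float64(34.0), 968, [74.0, 360.0])
(618.0, -334.9, 54, 19, -21.1, np.float64(34.2), 305, [188.0, 449.0])
worn/tray
(625.5, -70.7, 87, 33, -6.5, np.float64(39.6), 1479, [395.0, 389.0])
side
yel
(426.7, -66.8, 97, 36, -25.9, np.float64(31.9), 121, [309.0, 311.0])
(638.6, -337.9, 97, 37, -20.7, np.float64(33.4), 183, [447.0, 355.0])
(457.0, -383.9, 98, 38, 16.9, np.float64(32.9), 242, [391.0, 407.0])
worn/tray
(633.2, -68.0, 98, 41, -5.4, np.float64(39.7), 403, [379.0, 276.0])
(622.4, -179.5, 99, 40, -7.5, np.float64(39.9), 465, [400.0, 307.0])
face [(426.5, 234.5, 322, 19, -68.4, np.float64(60.3), 1832, [259.0, 230.0])]
scene
yel
(459.8, -383.5, 101, 37, 16.7, np.float64(32.8), 159, [245.0, 203.0])
(427.5, -61.9, 97, 38, -27.4, np.float64(32.8), 178, [320.0, 228.0])
(639.1, -339.1, 92, 45, -21.1, np.float64(32.5), 192, [226.0, 237.0])
(449.8, 346.2, 109, 39, 17.5, np.float64(63.2), 192, [423.0, 271.0])
```

```bash
python3 -m handwheel '[{"claw":0.07,"travel":[0,-0.002,-0.04],"twist":[0,0,0]},{"claw":0.07,"travel":[0,0,-0.04],"twist":[0,0,0]},{"claw":0.07,"travel":[0,0,-0.04],"twist":[0,0,0]},{"claw":0.07,"travel":[0,0,-0.03],"twist":[0,0,0]},{"claw":0.07,"travel":[0,0,-0.012],"twist":[0,0,0]},{"claw":0.03,"travel":[0,0,0],"twist":[0,0,0]},{"claw":0.03,"travel":[0,0,0],"twist":[0,0,0]},{"claw":0.03,"travel":[0,0,0],"twist":[0,0,0]}]'
python3 -m handwheel '[{"claw":0.03,"travel":[0,0,0],"twist":[0,0,0]},{"claw":0.03,"travel":[0,0,0],"twist":[0,0,0]},{"claw":0.03,"travel":[0,0,0.03],"twist":[0,0,0]},{"claw":0.03,"travel":[0,0,0.035],"twist":[0,0,0]},{"claw":0.03,"travel":[0,0,0.035],"twist":[0,0,0]},{"claw":0.03,"travel":[0,0,0.035],"twist":[0,0,0]},{"claw":0.03,"travel":[0,0,0.028],"twist":[0,0,0]}]'
python3 -m handwheel '[{"claw":0.03,"travel":[0.0063,0.0353,0],"twist":[0,0,4.8]},{"claw":0.03,"travel":[0.0063,0.0353,0],"twist":[0,0,4.8]},{"claw":0.03,"travel":[0.0063,0.0353,0],"twist":[0,0,4.8]},{"claw":0.03,"travel":[0.0063,0.0353,0],"twist":[0,0,4.8]},{"claw":0.03,"travel":[0.0063,0.0353,0],"twist":[0,0,4.8]},{"claw":0.03,"travel":[0.0063,0.0353,0],"twist":[0,0,4.8]},{"claw":0.03,"travel":[0.0063,0.0353,0],"twist":[0,0,4.8]},{"claw":0.03,"travel":[0.0063,0.0353,0],"twist":[0,0,4.8]}]'
python3 -m handwheel '[{"claw":0.03,"travel":[0.0063,0.0353,0],"twist":[0,0,4.8]},{"claw":0.03,"travel":[0.0063,0.0353,0],"twist":[0,0,4.8]},{"claw":0.03,"travel":[0,0,0],"twist":[0,0,0]},{"claw":0.03,"travel":[0,0,0],"twist":[0,0,0]},{"claw":0.03,"travel":[0,0,0],"twist":[0,0,0]}]'
python3 yel.py
```

```text
t: 18.73
eef_pos: [0.4296, -0.0634, 0.0087]
orientation: [0.001, 0.848, 0.531, 0.001]
wrist_force: [-0.9, 0.3, -0.4]
gripper_width: 0.0393
t: 19.32
eef_pos: [0.429, -0.0641, 0.1739]
orientation: [0.001, 0.848, 0.53, 0.001]
wrist_force: [1.2, 0.5, -1.0]
gripper_width: 0.0391
t: 19.98
eef_pos: [0.4791, 0.2204, 0.1712]
orientation: [0.0, 0.625, 0.781, 0.001]
wrist_force: [1.0, 0.9, -0.6]
gripper_width: 0.039
t: 20.4
eef_pos: [0.4913, 0.2889, 0.1705]
orientation: [0.0, 0.559, 0.829, -0.0]
wrist_force: [-1.2, -0.5, -1.0]
gripper_width: 0.0388
pos [491.3 288.9 170.5] yaw 112.0 q6 0.15
wrist
yel
(464.9, 348.7, 91, 32, 22.1, np.float64(64.2), 4841, [412.0, 229.0])
worn/tray
(465.7, 331.4, 107, 37, 0.7, np.float64(42.5), 506, [387.0, 208.0])
(393.2, 484.1, 97, 38, 2.7, np.float64(43.0), 912, [561.0, 208.0])
side
yel
(466.4, 346.4, 91, 35, 24.1, np.float64(64.3), 211, [254.0, 201.0])
(639.4, -337.1, 98, 38, -22.0, np.float64(33.6), 559, [445.0, 353.0])
(456.7, -384.4, 98, 37, 16.7, np.float64(33.3), 720, [391.0, 407.0])
worn/tray
(633.3, -68.6, 98, 42, -5.9, np.float64(39.5), 400, [379.0, 276.0])
(622.7, -179.7, 97, 42, -7.8, np.float64(39.4), 476, [400.0, 307.0])
face [(448.7, 234.8, 337, 59, -68.6, np.float64(60.6), 2033, [263.0, 232.0])]
scene
yel
(456.2, -384.0, 99, 37, 15.3, np.float64(32.2), 158, [245.0, 203.0])
(639.5, -336.5, 94, 43, -20.2, np.float64(33.3), 190, [226.0, 237.0])
(448.5, 345.3, 108, 39, 16.6, np.float64(63.6), 192, [423.0, 271.0])
```

View pics/last_wrist.png

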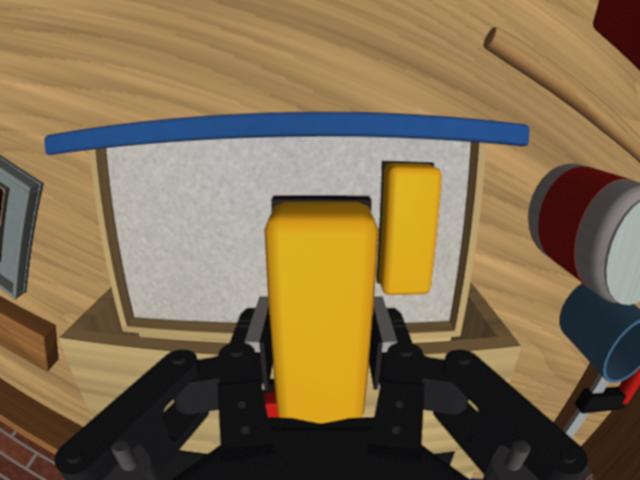

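Wrist view: the first fresh block lies straight in the drawer at (410,228). The second hangs level in the jaws at (320,310), next to it with clearance. I lower it.

```bash
python3 -m handwheel '[{"claw":0.03,"travel":[0,0,-0.035],"twist":[0,0,0]},{"claw":0.03,"travel":[0,0,-0.04],"twist":[0,0,0]},{"claw":0.03,"travel":[0,0,-0.035],"twist":[0,0,0]},{"claw":0.03,"travel":[0,0,-0.02],"twist":[0,0,0]},{"claw":0.03,"travel":[0,0,0],"twist":[0,0,0]},{"claw":0.054,"travel":[0,0,0],"twist":[0,0,0]},{"claw":0.054,"travel":[0,0,0],"twist":[0,0,0]},{"claw":0.054,"travel":[0,0,0],"twist":[0,0,0]}]'
python3 -m handwheel '[{"claw":0.054,"travel":[0,0,0.03],"twist":[0,0,0]},{"claw":0.054,"travel":[0,0,0.035],"twist":[0,0,0]},{"claw":0.054,"travel":[0,0,0.035],"twist":[0,0,0]},{"claw":0.07,"travel":[0,0,0.03],"twist":[0,0,0]},{"claw":0.07,"travel":[-0.0021,-0.0396,0],"twist":[0,0,-1]},{"claw":0.07,"travel":[-0.0021,-0.0396,0],"twist":[0,0,-1]},{"claw":0.07,"travel":[-0.0021,-0.0396,0],"twist":[0,0,-1]},{"claw":0.07,"travel":[-0.0021,-0.0396,0],"twist":[0,0,-1]}]'
python3 -m handwheel '[{"claw":0.07,"travel":[-0.0021,-0.0396,0],"twist":[0,0,-1]},{"claw":0.07,"travel":[-0.0021,-0.0396,0],"twist":[0,0,0]},{"claw":0.07,"travel":[-0.0021,-0.0396,0],"twist":[0,0,0]},{"claw":0.07,"travel":[-0.0021,-0.0396,0],"twist":[0,0,0]},{"claw":0.07,"travel":[-0.0021,-0.0396,0],"twist":[0,0,0]},{"claw":0.07,"travel":[-0.0021,-0.0396,0],"twist":[0,0,0]},{"claw":0.07,"travel":[-0.0021,-0.0396,0],"twist":[0,0,0]},{"claw":0.07,"travel":[-0.0021,-0.0396,0],"twist":[0,0,0]}]'
python3 -m handwheel '[{"claw":0.07,"travel":[-0.0021,-0.0396,0],"twist":[0,0,0]},{"claw":0.07,"travel":[-0.0021,-0.0396,0],"twist":[0,0,0]},{"claw":0.07,"travel":[-0.0021,-0.0396,0],"twist":[0,0,0]},{"claw":0.07,"travel":[-0.0021,-0.0396,0],"twist":[0,0,0]},{"claw":0.07,"travel":[-0.0021,-0.0396,0],"twist":[0,0,0]},{"claw":0.07,"travel":[0,0,0],"twist":[0,0,0]},{"claw":0.07,"travel":[0,0,0],"twist":[0,0,0]},{"claw":0.07,"travel":[0,0,0],"twist":[0,0,0]}]'
python3 yel.py
```

```text
t: 21.22
eef_pos: [0.4919, 0.2885, 0.041]
orientation: [0.0, 0.56, 0.829, 0.0]
wrist_force: [0.9, 0.4, 0.4]
gripper_width: 0.0539
t: 21.88
eef_pos: [0.4829, 0.1292, 0.1711]
orientation: [0.001, 0.588, 0.809, 0.001]
wrist_force: [-0.2, 0.4, -0.0]
gripper_width: 0.0701
t: 22.55
eef_pos: [0.4657, -0.1883, 0.1711]
orientation: [0.001, 0.595, 0.804, 0.0]
wrist_force: [1.1, 0.6, 0.5]
gripper_width: 0.0699
t: 23.22
eef_pos: [0.4554, -0.3842, 0.1704]
orientation: [-0.0, 0.595, 0.804, 0.0]
wrist_force: [-0.5, 0.3, -0.5]
gripper_width: 0.07
pos [ 455.4 -384.2  170.4] yaw 106.9 q6 -1.0
wrist
yel
(454.2, -385.8, 92, 33, 16.2, np.float64(33.4), 4519, [320.0, 218.0])
(633.5, -336.5, 82, 31, -21.3, np.float64(33.6), 1507, [318.0, 396.0])
worn/tray
side
yel
(456.3, -384.7, 97, 38, 17.0, np.float64(32.4), 214, [391.0, 408.0])
worn/tray
face [(449.7, 235.1, 337, 62, -68.5, np.float64(59.7), 2010, [264.0, 232.0])]
scene
yel
(455.8, -383.1, 105, 39, 16.9, np.float64(32.4), 157, [245.0, 203.0])
(640.8, -336.8, 93, 42, -20.7, np.float64(32.4), 191, [226.0, 238.0])
(476.4, 280.2, 102, 34, 23.4, np.float64(63.6), 193, [402.0, 269.0])
(449.0, 344.5, 106, 35, 21.9, np.float64(63.3), 192, [423.0, 271.0])
```

```bash
python3 -m handwheel '[{"claw":0.07,"travel":[0,0,-0.04],"twist":[0,0,0]},{"claw":0.07,"travel":[0,0,-0.04],"twist":[0,0,0]},{"claw":0.07,"travel":[0,0,-0.04],"twist":[0,0,0]},{"claw":0.07,"travel":[0,0,-0.03],"twist":[0,0,0]},{"claw":0.07,"travel":[0,0,-0.012],"twist":[0,0,0]},{"claw":0.03,"travel":[0,0,0],"twist":[0,0,0]},{"claw":0.03,"travel":[0,0,0],"twist":[0,0,0]},{"claw":0.03,"travel":[0,0,0],"twist":[0,0,0]}]'
python3 -m handwheel '[{"claw":0.03,"travel":[0,0,0],"twist":[0,0,0]},{"claw":0.03,"travel":[0,0,0],"twist":[0,0,0]},{"claw":0.03,"travel":[0,0,0.03],"twist":[0,0,0]},{"claw":0.03,"travel":[0,0,0.035],"twist":[0,0,0]},{"claw":0.03,"travel":[0,0,0.035],"twist":[0,0,0]},{"claw":0.03,"travel":[0,0,0.035],"twist":[0,0,0]},{"claw":0.03,"travel":[0,0,0.028],"twist":[0,0,0]}]'
python3 -m handwheel '[{"claw":0.03,"travel":[0.0038,0.0383,0],"twist":[0,0,1]},{"claw":0.03,"travel":[0.0038,0.0383,0],"twist":[0,0,1]},{"claw":0.03,"travel":[0.0038,0.0383,0],"twist":[0,0,1]},{"claw":0.03,"travel":[0.0038,0.0383,0],"twist":[0,0,1]},{"claw":0.03,"travel":[0.0038,0.0383,0],"twist":[0,0,1]},{"claw":0.03,"travel":[0.0038,0.0383,0],"twist":[0,0,0]},{"claw":0.03,"travel":[0.0038,0.0383,0],"twist":[0,0,0]},{"claw":0.03,"travel":[0.0038,0.0383,0],"twist":[0,0,0]}]'
python3 -m handwheel '[{"claw":0.03,"travel":[0.0038,0.0383,0],"twist":[0,0,0]},{"claw":0.03,"travel":[0.0038,0.0383,0],"twist":[0,0,0]},{"claw":0.03,"travel":[0.0038,0.0383,0],"twist":[0,0,0]},{"claw":0.03,"travel":[0.0038,0.0383,0],"twist":[0,0,0]},{"claw":0.03,"travel":[0.0038,0.0383,0],"twist":[0,0,0]},{"claw":0.03,"travel":[0.0038,0.0383,0],"twist":[0,0,0]},{"claw":0.03,"travel":[0.0038,0.0383,0],"twist":[0,0,0]},{"claw":0.03,"travel":[0.0038,0.0383,0],"twist":[0,0,0]}]'
python3 -m handwheel '[{"claw":0.03,"travel":[0,0,0],"twist":[0,0,0]},{"claw":0.03,"travel":[0,0,0],"twist":[0,0,0]},{"claw":0.03,"travel":[0,0,0],"twist":[0,0,0]}]'
python3 yel.py
```

```text
t: 24.03
eef_pos: [0.4573, -0.3849, 0.0111]
orientation: [0.002, 0.595, 0.804, -0.0]
wrist_force: [-0.3, 0.5, -0.5]
gripper_width: 0.0387
t: 24.62
eef_pos: [0.4561, -0.3846, 0.1753]
orientation: [0.002, 0.595, 0.804, -0.0]
wrist_force: [0.2, -0.3, -1.6]
gripper_width: 0.0388
t: 25.28
eef_pos: [0.4862, -0.0762, 0.1724]
orientation: [0.001, 0.559, 0.829, 0.0]
wrist_force: [0.4, 0.7, -1.2]
gripper_width: 0.0392
t: 25.95
eef_pos: [0.5166, 0.2306, 0.1724]
orientation: [0.001, 0.559, 0.829, 0.001]
wrist_force: [0.7, -0.5, -1.5]
gripper_width: 0.0389
t: 26.2
eef_pos: [0.5165, 0.2287, 0.1717]
orientation: [0.0, 0.559, 0.829, 0.0]
wrist_force: [0.1, -0.4, -1.4]
gripper_width: 0.0389
pos [516.5 228.7 171.7] yaw 112.0 q6 0.03
wrist
yel
(488.7, 284.9, 91, 32, 20.9, np.float64(64.2), 4929, [408.0, 226.0])
(464.7, 349.1, 90, 32, 22.8, np.float64(64.1), 3701, [493.0, 229.0])
worn/tray
(489.7, 268.3, 108, 38, 0.4, np.float64(43.3), 460, [386.0, 197.0])
(465.7, 332.0, 107, 37, 1.6, np.float64(42.8), 881, [464.0, 214.0])
(396.4, 485.1, 98, 40, 8.8, np.float64(43.3), 872, [609.0, 212.0])
(632.0, -67.8, 99, 40, -6.4, np.float64(39.8), 1996, [13.0, 221.0])
side
yel
(466.2, 348.1, 94, 35, 22.5, np.float64(63.8), 213, [255.0, 200.0])
(490.4, 283.9, 94, 36, 19.2, np.float64(64.4), 218, [271.0, 210.0])
(639.8, -337.4, 98, 37, -20.6, np.float64(33.6), 546, [445.0, 353.0])
worn/tray
(633.0, -68.7, 99, 42, -6.6, np.float64(39.5), 400, [379.0, 276.0])
(622.6, -179.2, 99, 41, -7.5, np.float64(39.6), 462, [400.0, 307.0])
face [(430.0, 228.3, 337, 19, -67.6, np.float64(60.4), 2024, [263.0, 232.0])]
scene
yel
(639.9, -338.7, 94, 46, -21.8, np.float64(32.5), 188, [226.0, 237.0])
(479.4, 281.8, 100, 34, 23.0, np.float64(63.7), 195, [402.0, 269.0])
(450.5, 345.5, 104, 39, 17.1, np.float64(63.1), 195, [423.0, 271.0])
```

View pics/last_wrist.png

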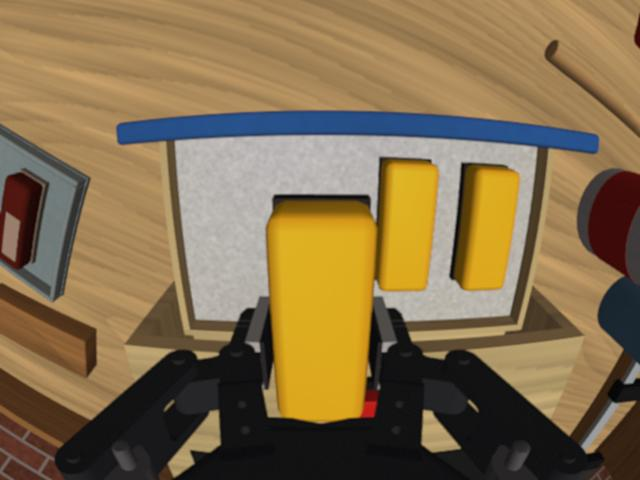

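Wrist view: both placed fresh blocks are straight, at (408,226) and (490,228). The third hangs level in the jaws. I lower it with a small shift away from its neighbour.

```bash
python3 -m handwheel '[{"claw":0.03,"travel":[0.001,-0.002,-0.035],"twist":[0,0,0]},{"claw":0.03,"travel":[0,0,-0.04],"twist":[0,0,0]},{"claw":0.03,"travel":[0,0,-0.035],"twist":[0,0,0]},{"claw":0.03,"travel":[0,0,-0.02],"twist":[0,0,0]},{"claw":0.03,"travel":[0,0,0],"twist":[0,0,0]},{"claw":0.05,"travel":[0,0,0],"twist":[0,0,0]},{"claw":0.05,"travel":[0,0,0],"twist":[0,0,0]},{"claw":0.05,"travel":[0,0,0],"twist":[0,0,0]}]'
python3 -m handwheel '[{"claw":0.05,"travel":[0,0,0.03],"twist":[0,0,0]},{"claw":0.05,"travel":[0,0,0.035],"twist":[0,0,0]},{"claw":0.05,"travel":[0,0,0.035],"twist":[0,0,0]},{"claw":0.07,"travel":[0,0,0.03],"twist":[0,0,0]},{"claw":0.07,"travel":[0.0081,-0.0376,0],"twist":[0,0,-3]},{"claw":0.07,"travel":[0.0081,-0.0376,0],"twist":[0,0,-3]},{"claw":0.07,"travel":[0.0081,-0.0376,0],"twist":[0,0,-3]},{"claw":0.07,"travel":[0.0081,-0.0376,0],"twist":[0,0,-3]}]'
python3 -m handwheel '[{"claw":0.07,"travel":[0.0081,-0.0376,0],"twist":[0,0,-3]},{"claw":0.07,"travel":[0.0081,-0.0376,0],"twist":[0,0,-3]},{"claw":0.07,"travel":[0.0081,-0.0376,0],"twist":[0,0,-3]},{"claw":0.07,"travel":[0.0081,-0.0376,0],"twist":[0,0,-3]},{"claw":0.07,"travel":[0.0081,-0.0376,0],"twist":[0,0,-3]},{"claw":0.07,"travel":[0.0081,-0.0376,0],"twist":[0,0,-3]},{"claw":0.07,"travel":[0.0081,-0.0376,0],"twist":[0,0,-3]},{"claw":0.07,"travel":[0.0081,-0.0376,0],"twist":[0,0,-3]}]'
python3 -m handwheel '[{"claw":0.07,"travel":[0.0081,-0.0376,0],"twist":[0,0,-3]},{"claw":0.07,"travel":[0.0081,-0.0376,0],"twist":[0,0,-3]},{"claw":0.07,"travel":[0.0081,-0.0376,0],"twist":[0,0,-1]},{"claw":0.07,"travel":[0,0,0],"twist":[0,0,0]},{"claw":0.07,"travel":[0,0,0],"twist":[0,0,0]},{"claw":0.07,"travel":[0,0,0],"twist":[0,0,0]}]'
python3 yel.py
```

```text
t: 27.02
eef_pos: [0.5179, 0.2259, 0.0418]
orientation: [0.0, 0.56, 0.829, 0.0]
wrist_force: [0.1, 1.3, -0.8]
gripper_width: 0.0501
t: 27.68
eef_pos: [0.5502, 0.0746, 0.1721]
orientation: [0.0, 0.644, 0.765, 0.0]
wrist_force: [-0.6, -0.8, 0.3]
gripper_width: 0.0699
t: 28.35
eef_pos: [0.6147, -0.2269, 0.1718]
orientation: [0.0, 0.789, 0.614, 0.0]
wrist_force: [1.0, 1.0, -0.2]
gripper_width: 0.07
t: 28.85
eef_pos: [0.6387, -0.3376, 0.171]
orientation: [-0.0, 0.824, 0.566, -0.0]
wrist_force: [-0.2, -0.8, 1.0]
gripper_width: 0.0703
pos [ 638.7 -337.6  171. ] yaw 69.0 q6 -0.12
wrist
yel
(637.0, -337.5, 93, 33, -21.1, np.float64(33.4), 4698, [321.0, 218.0])
worn/tray
(631.9, -69.6, 98, 40, -6.1, np.float64(39.0), 2988, [598.0, 117.0])
(621.0, -180.1, 98, 39, -7.2, np.float64(39.2), 4814, [498.0, 137.0])
side
yel
(639.0, -338.0, 98, 35, -20.7, np.float64(32.8), 162, [446.0, 356.0])
worn/tray
(633.3, -68.4, 98, 41, -6.3, np.float64(39.7), 392, [379.0, 276.0])
(623.4, -178.6, 99, 40, -6.7, np.float64(39.7), 462, [400.0, 307.0])
face [(430.5, 227.2, 336, 19, -67.6, np.float64(58.2), 1937, [265.0, 233.0])]
scene
yel
(640.4, -337.2, 93, 41, -20.1, np.float64(32.8), 194, [226.0, 238.0])
(501.5, 218.1, 110, 34, 24.6, np.float64(63.0), 194, [382.0, 267.0])
(484.6, 284.4, 87, 34, 22.8, np.float64(63.4), 194, [402.0, 269.0])
(449.9, 345.1, 107, 35, 21.9, np.float64(63.5), 196, [423.0, 271.0])
```

```bash
python3 -m handwheel '[{"claw":0.07,"travel":[0,0,-0.04],"twist":[0,0,0]},{"claw":0.07,"travel":[0,0,-0.04],"twist":[0,0,0]},{"claw":0.07,"travel":[0,0,-0.04],"twist":[0,0,0]},{"claw":0.07,"travel":[0,0,-0.03],"twist":[0,0,0]},{"claw":0.07,"travel":[0,0,-0.013],"twist":[0,0,0]},{"claw":0.03,"travel":[0,0,0],"twist":[0,0,0]},{"claw":0.03,"travel":[0,0,0],"twist":[0,0,0]},{"claw":0.03,"travel":[0,0,0],"twist":[0,0,0]}]'
python3 -m handwheel '[{"claw":0.03,"travel":[0,0,0],"twist":[0,0,0]},{"claw":0.03,"travel":[0,0,0],"twist":[0,0,0]},{"claw":0.03,"travel":[0,0,0.03],"twist":[0,0,0]},{"claw":0.03,"travel":[0,0,0.035],"twist":[0,0,0]},{"claw":0.03,"travel":[0,0,0.035],"twist":[0,0,0]},{"claw":0.03,"travel":[0,0,0.035],"twist":[0,0,0]},{"claw":0.03,"travel":[0,0,0.028],"twist":[0,0,0]}]'
python3 -m handwheel '[{"claw":0.03,"travel":[-0.007,0.036,0],"twist":[0,0,3]},{"claw":0.03,"travel":[-0.007,0.036,0],"twist":[0,0,3]},{"claw":0.03,"travel":[-0.007,0.036,0],"twist":[0,0,3]},{"claw":0.03,"travel":[-0.007,0.036,0],"twist":[0,0,3]},{"claw":0.03,"travel":[-0.007,0.036,0],"twist":[0,0,3]},{"claw":0.03,"travel":[-0.007,0.036,0],"twist":[0,0,3]},{"claw":0.03,"travel":[-0.007,0.036,0],"twist":[0,0,3]},{"claw":0.03,"travel":[-0.007,0.036,0],"twist":[0,0,3]}]'
python3 -m handwheel '[{"claw":0.03,"travel":[-0.007,0.036,0],"twist":[0,0,3]},{"claw":0.03,"travel":[-0.007,0.036,0],"twist":[0,0,3]},{"claw":0.03,"travel":[-0.007,0.036,0],"twist":[0,0,3]},{"claw":0.03,"travel":[-0.007,0.036,0],"twist":[0,0,3]},{"claw":0.03,"travel":[-0.007,0.036,0],"twist":[0,0,3]},{"claw":0.03,"travel":[-0.007,0.036,0],"twist":[0,0,4]}]'
python3 -m handwheel '[{"claw":0.03,"travel":[0,0,0],"twist":[0,0,0]},{"claw":0.03,"travel":[0,0,0],"twist":[0,0,0]},{"claw":0.03,"travel":[0,0,0],"twist":[0,0,0]}]'
python3 yel.py
```

```text
t: 29.67
eef_pos: [0.6407, -0.3377, 0.0116]
orientation: [0.002, 0.824, 0.567, 0.001]
wrist_force: [-0.8, 0.1, -1.1]
gripper_width: 0.0386
t: 30.25
eef_pos: [0.6395, -0.3378, 0.1756]
orientation: [0.002, 0.824, 0.566, 0.001]
wrist_force: [0.8, 0.4, -2.1]
gripper_width: 0.0388
t: 30.92
eef_pos: [0.5827, -0.0479, 0.1725]
orientation: [0.001, 0.688, 0.726, 0.001]
wrist_force: [0.9, 0.1, -1.6]
gripper_width: 0.0388
t: 31.42
eef_pos: [0.5408, 0.1683, 0.1726]
orientation: [0.001, 0.558, 0.83, 0.001]
wrist_force: [0.2, 1.1, -1.7]
gripper_width: 0.0389
t: 31.67
eef_pos: [0.5413, 0.1665, 0.172]
orientation: [0.001, 0.559, 0.829, 0.0]
wrist_force: [0.4, -0.2, -0.9]
gripper_width: 0.0386
pos [541.3 166.5 172. ] yaw 112.0 q6 -0.09
wrist
yel
(514.5, 222.9, 91, 33, 21.2, np.float64(64.2), 4998, [407.0, 227.0])
(488.5, 285.2, 91, 33, 20.8, np.float64(64.1), 3813, [492.0, 227.0])
(464.4, 349.1, 89, 30, 21.9, np.float64(64.0), 2597, [561.0, 231.0])
worn/tray
(514.8, 205.5, 107, 38, -0.0, np.float64(43.6), 466, [386.0, 196.0])
(488.8, 268.3, 107, 38, 0.8, np.float64(42.8), 875, [463.0, 212.0])
(465.7, 332.4, 108, 38, 2.3, np.float64(42.9), 1030, [532.0, 219.0])
(631.9, -67.9, 99, 39, -6.5, np.float64(39.7), 2811, [56.0, 220.0])
side
yel
(466.0, 348.0, 97, 36, 23.5, np.float64(63.8), 214, [255.0, 200.0])
(489.1, 285.5, 89, 38, 22.1, np.float64(64.4), 231, [271.0, 210.0])
(514.7, 220.7, 91, 36, 24.3, np.float64(64.1), 213, [288.0, 221.0])
worn/tray
(634.1, -68.6, 99, 42, -7.2, np.float64(39.6), 404, [379.0, 276.0])
(622.5, -179.7, 99, 42, -7.3, np.float64(39.7), 465, [400.0, 307.0])
face [(430.4, 228.2, 338, 18, -68.2, np.float64(60.4), 2036, [264.0, 232.0])]
scene
yel
(500.8, 218.1, 109, 34, 24.2, np.float64(63.5), 196, [382.0, 267.0])
(484.0, 284.7, 85, 34, 21.2, np.float64(63.2), 194, [402.0, 269.0])
(450.2, 345.4, 104, 38, 17.7, np.float64(63.3), 196, [423.0, 271.0])
```

View pics/last_wrist.png

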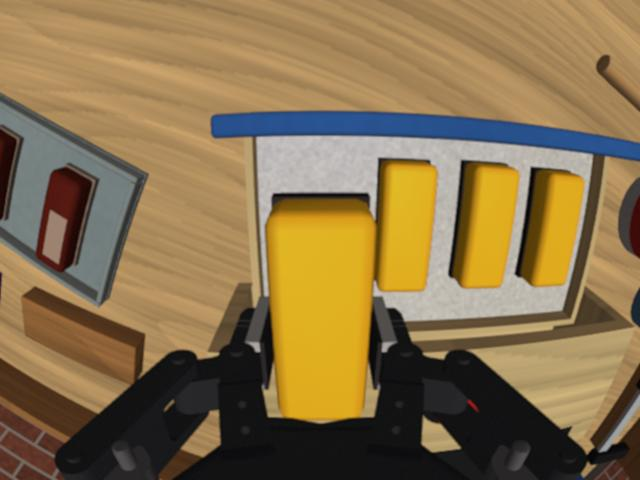

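Wrist view: three fresh blocks are in the drawer at (407,227), (490,227) and (560,231). The fourth is held above the free left slot. I lower and release it, then go round to the drawer's front.

```bash
python3 -m handwheel '[{"claw":0.03,"travel":[0.001,-0.002,-0.035],"twist":[0,0,0]},{"claw":0.03,"travel":[0,0,-0.04],"twist":[0,0,0]},{"claw":0.03,"travel":[0,0,-0.035],"twist":[0,0,0]},{"claw":0.03,"travel":[0,0,-0.02],"twist":[0,0,0]},{"claw":0.03,"travel":[0,0,0],"twist":[0,0,0]},{"claw":0.05,"travel":[0,0,0],"twist":[0,0,0]},{"claw":0.05,"travel":[0,0,0],"twist":[0,0,0]},{"claw":0.05,"travel":[0,0,0],"twist":[0,0,0]}]'
python3 -m handwheel '[{"claw":0.05,"travel":[0,0,0.03],"twist":[0,0,0]},{"claw":0.05,"travel":[0,0,0.035],"twist":[0,0,0]},{"claw":0.05,"travel":[0,0,0.035],"twist":[0,0,0]},{"claw":0.05,"travel":[0,0,0.03],"twist":[0,0,0]},{"claw":0,"travel":[-0.0295,0.0063,0],"twist":[0,0,0]},{"claw":0,"travel":[-0.0295,0.0063,0],"twist":[0,0,0]},{"claw":0,"travel":[-0.0295,0.0063,0],"twist":[0,0,0]},{"claw":0,"travel":[-0.0295,0.0063,0],"twist":[0,0,0]}]'
python3 -m handwheel '[{"claw":0,"travel":[-0.0295,0.0063,0],"twist":[0,0,0]},{"claw":0,"travel":[-0.0295,0.0063,0],"twist":[0,0,0]},{"claw":0,"travel":[0,0,0],"twist":[0,0,0]},{"claw":0,"travel":[0,0,0],"twist":[0,0,0]},{"claw":0,"travel":[0,0,0],"twist":[0,0,0]}]'
python3 yel.py
```

```text
t: 32.48
eef_pos: [0.5425, 0.1638, 0.0416]
orientation: [0.0, 0.56, 0.829, 0.0]
wrist_force: [-0.1, 0.3, 0.1]
gripper_width: 0.0499
t: 33.15
eef_pos: [0.4231, 0.1896, 0.1717]
orientation: [0.0, 0.56, 0.829, 0.0]
wrist_force: [0.3, -0.2, -0.5]
gripper_width: 0.0016
t: 33.57
eef_pos: [0.3657, 0.2025, 0.1718]
orientation: [0.0, 0.559, 0.829, 0.001]
wrist_force: [-0.8, 0.0, 0.6]
gripper_width: 0.0001
pos [365.7 202.5 171.8] yaw 112.0 q6 0.12
wrist
yel
(509.0, 149.9, 33, 29, -68.5, np.float64(64.5), 625, [200.0, 355.0])
(432.1, 336.4, 33, 26, -69.4, np.float64(64.1), 551, [439.0, 355.0])
(477.1, 199.0, 16, 8, -60.0, np.float64(64.1), 113, [266.0, 352.0])
worn/tray
(631.1, -67.5, 100, 40, -6.3, np.float64(40.0), 1326, [30.0, 342.0])
(384.1, 486.0, 98, 42, -14.1, np.float64(43.0), 814, [560.0, 336.0])
side
yel
(465.5, 348.8, 94, 38, 22.9, np.float64(64.4), 212, [255.0, 200.0])
(490.6, 284.4, 96, 35, 21.3, np.float64(64.3), 236, [271.0, 210.0])
(514.7, 221.5, 92, 35, 20.7, np.float64(64.1), 252, [289.0, 219.0])
(538.4, 158.6, 94, 36, 21.9, np.float64(64.2), 264, [306.0, 229.0])
worn/tray
(633.4, -67.4, 99, 41, -6.3, np.float64(39.7), 400, [379.0, 276.0])
(623.0, -179.1, 98, 40, -7.6, np.float64(39.6), 473, [400.0, 307.0])
face [(430.5, 228.4, 338, 20, -68.1, np.float64(58.3), 1944, [265.0, 233.0])]
scene
yel
(527.1, 157.4, 101, 36, 22.2, np.float64(63.4), 200, [362.0, 265.0])
(502.0, 218.5, 104, 35, 24.9, np.float64(63.3), 195, [382.0, 267.0])
(485.9, 284.8, 86, 34, 22.2, np.float64(63.7), 194, [402.0, 269.0])
(451.6, 346.2, 106, 38, 17.7, np.float64(63.4), 197, [423.0, 271.0])
```

View pics/last_side.png

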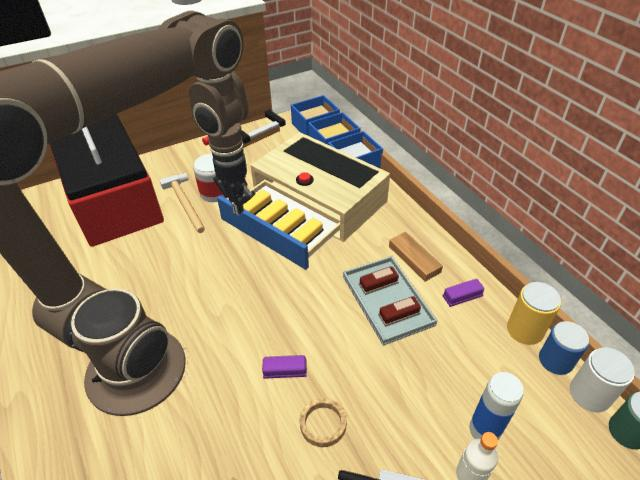

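Side view: four fresh blocks in the drawer (255–306, 200–229), two worn blocks in the tray, and no yellow left on the bench. Next I lower in front of the drawer and push.

```bash
python3 -m handwheel '[{"claw":0,"travel":[0,0,-0.035],"twist":[0,0,0]},{"claw":0,"travel":[0,0,-0.04],"twist":[0,0,0]},{"claw":0,"travel":[0,0,-0.037],"twist":[0,0,0]},{"claw":0,"travel":[0.0139,0.0056,0],"twist":[0,0,0]},{"claw":0,"travel":[0.0139,0.0056,0],"twist":[0,0,0]},{"claw":0,"travel":[0.0093,0.0037,0],"twist":[0,0,0]},{"claw":0,"travel":[0.0093,0.0037,0],"twist":[0,0,0]},{"claw":0,"travel":[0.0093,0.0037,0],"twist":[0,0,0]}]'
python3 -m handwheel '[{"claw":0,"travel":[0.0139,0.0056,0],"twist":[0,0,0]},{"claw":0,"travel":[0.0139,0.0056,0],"twist":[0,0,0]},{"claw":0,"travel":[0.0139,0.0056,0],"twist":[0,0,0]},{"claw":0,"travel":[0.0139,0.0056,0],"twist":[0,0,0]},{"claw":0,"travel":[0.0139,0.0056,0],"twist":[0,0,0]},{"claw":0,"travel":[0.0139,0.0056,0],"twist":[0,0,0]},{"claw":0,"travel":[0,0,0],"twist":[0,0,0]},{"claw":0,"travel":[0,0,0],"twist":[0,0,0]}]'
python3 -c "
from h import *
im,P=shot('side');print('face',[r for r in rects(mask(im,'blue'),P,0,.12) if 200<r[0]<700 and r[1]>0])"
```

```text
t: 34.38
eef_pos: [0.4213, 0.2245, 0.0592]
orientation: [-0.0, 0.559, 0.829, -0.001]
wrist_force: [-2.6, -0.8, -0.1]
gripper_width: -0.0
t: 35.05
eef_pos: [0.5045, 0.2583, 0.0593]
orientation: [-0.0, 0.559, 0.829, -0.0]
wrist_force: [-3.5, -1.1, 2.4]
gripper_width: 0.0002
face [(517.9, 264.6, 340, 25, -68.3, np.float64(55.3), 1772, [288.0, 215.0])]
```

```bash
python3 -m handwheel '[{"claw":0,"travel":[0.0093,0.0037,0],"twist":[0,0,0]},{"claw":0,"travel":[0.0093,0.0037,0],"twist":[0,0,0]},{"claw":0,"travel":[0.0093,0.0037,0],"twist":[0,0,0]},{"claw":0,"travel":[0.0046,0.0019,0],"twist":[0,0,0]},{"claw":0,"travel":[0.0046,0.0019,0],"twist":[0,0,0]},{"claw":0,"travel":[0,0,0],"twist":[0,0,0]},{"claw":0,"travel":[0,0,0],"twist":[0,0,0]}]'
python3 -m handwheel '[{"claw":0,"travel":[0.0037,0.0015,0],"twist":[0,0,0]},{"claw":0,"travel":[0,0,0],"twist":[0,0,0]},{"claw":0,"travel":[0,0,0],"twist":[0,0,0]}]'
python3 -c "
from h import *
im,P=shot('side');print('face',[r for r in rects(mask(im,'blue'),P,0,.12) if 200<r[0]<700 and r[1]>0])"
```

```text
t: 35.68
eef_pos: [0.5402, 0.2728, 0.0592]
orientation: [-0.0, 0.559, 0.829, -0.001]
wrist_force: [-3.9, -2.4, -0.7]
gripper_width: -0.0004
t: 35.93
eef_pos: [0.5435, 0.2741, 0.0592]
orientation: [-0.001, 0.559, 0.829, -0.001]
wrist_force: [-5.2, -1.7, 0.7]
gripper_width: -0.0
face [(558.7, 280.8, 339, 20, -68.3, np.float64(54.9), 1771, [297.0, 207.0])]
```

```bash
python3 -m handwheel '[{"claw":0,"travel":[0.0019,0.0007,0],"twist":[0,0,0]},{"claw":0,"travel":[0,0,0],"twist":[0,0,0]},{"claw":0,"travel":[0,0,0],"twist":[0,0,0]}]'
python3 -m handwheel '[{"claw":0,"travel":[0.0019,0.0007,0],"twist":[0,0,0]},{"claw":0,"travel":[0,0,0],"twist":[0,0,0]},{"claw":0,"travel":[0,0,0],"twist":[0,0,0]}]'
python3 -m handwheel '[{"claw":0,"travel":[0.0019,0.0007,0],"twist":[0,0,0]},{"claw":0,"travel":[0,0,0],"twist":[0,0,0]},{"claw":0,"travel":[0,0,0],"twist":[0,0,0]}]'
```

```text
t: 36.23
eef_pos: [0.5435, 0.2741, 0.0591]
orientation: [-0.002, 0.559, 0.829, -0.002]
wrist_force: [-11.8, -5.0, 5.5]
gripper_width: 0.0001
t: 36.48
eef_pos: [0.5436, 0.2741, 0.0592]
orientation: [-0.003, 0.559, 0.829, -0.004]
wrist_force: [-18.2, -6.4, 9.9]
gripper_width: -0.0001
t: 36.73
eef_pos: [0.5437, 0.2742, 0.0592]
orientation: [-0.004, 0.559, 0.829, -0.005]
wrist_force: [-25.8, -9.5, 15.7]
gripper_width: 0.0001
```

At the stop: position frozen with the force rising. Now I back off slowly, first along -x, and check that it stays shut.

```bash
python3 -m handwheel '[{"claw":0,"travel":[-0.0046,-0.0019,0],"twist":[0,0,0]},{"claw":0,"travel":[-0.0046,-0.0019,0],"twist":[0,0,0]},{"claw":0,"travel":[-0.0093,-0.0037,0],"twist":[0,0,0]},{"claw":0,"travel":[-0.0139,-0.0056,0],"twist":[0,0,0]},{"claw":0,"travel":[-0.0232,-0.0094,0],"twist":[0,0,0]},{"claw":0,"travel":[-0.0325,-0.0131,0],"twist":[0,0,0]},{"claw":0,"travel":[-0.037,-0.015,0],"twist":[0,0,0]},{"claw":0,"travel":[-0.037,-0.015,0],"twist":[0,0,0]}]'
python3 -m handwheel '[{"claw":0,"travel":[-0.02,-0.02,0.03],"twist":[0,0,0]},{"claw":0,"travel":[0,-0.03,0.03],"twist":[0,0,0]},{"claw":0,"travel":[0,-0.03,0.03],"twist":[0,0,0]},{"claw":0,"travel":[0,-0.03,0.03],"twist":[0,0,0]},{"claw":0,"travel":[0,0,0],"twist":[0,0,0]},{"claw":0,"travel":[0,0,0],"twist":[0,0,0]},{"claw":0,"travel":[0,0,0],"twist":[0,0,0]},{"claw":0,"travel":[0,0,0],"twist":[0,0,0]}]'
python3 yel.py
```

```text
t: 37.4
eef_pos: [0.3879, 0.2108, 0.0594]
orientation: [0.001, 0.559, 0.829, 0.001]
wrist_force: [-0.7, -0.8, 1.2]
gripper_width: 0.0001
t: 38.07
eef_pos: [0.3682, 0.1031, 0.1768]
orientation: [-0.0, 0.559, 0.829, -0.0]
wrist_force: [0.1, -0.0, -0.0]
gripper_width: 0.0002
pos [368.2 103.1 176.8] yaw 112.0 q6 -0.11
wrist
yel
worn/tray
(620.4, -178.2, 100, 39, -6.6, np.float64(40.0), 1346, [24.0, 327.0])
(385.4, 486.5, 99, 44, -11.0, np.float64(43.1), 671, [606.0, 351.0])
(631.4, -67.6, 100, 39, -6.2, np.float64(39.9), 1608, [98.0, 373.0])
(571.9, 740.8, 98, 33, -76.6, np.float64(42.4), 285, [608.0, 462.0])
side
yel
worn/tray
(633.3, -67.6, 99, 41, -5.4, np.float64(39.6), 397, [379.0, 276.0])
(623.3, -179.3, 98, 40, -6.6, np.float64(39.8), 469, [400.0, 307.0])
face [(563.1, 257.0, 291, 20, -68.1, np.float64(58.5), 1737, [301.0, 211.0])]
scene
yel
```

View pics/last_side.png

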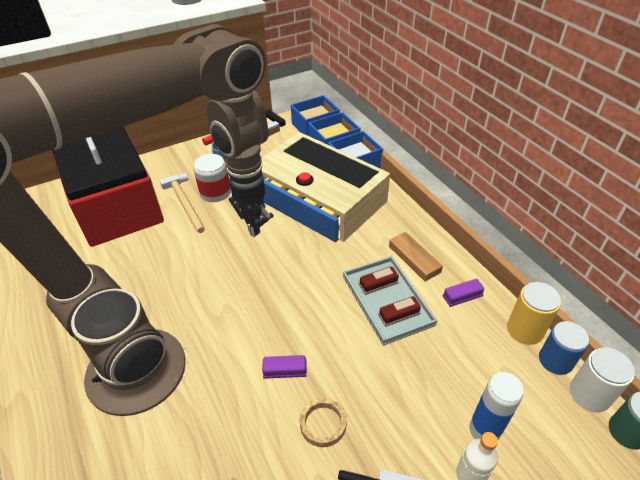

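View pics/last_scene.png

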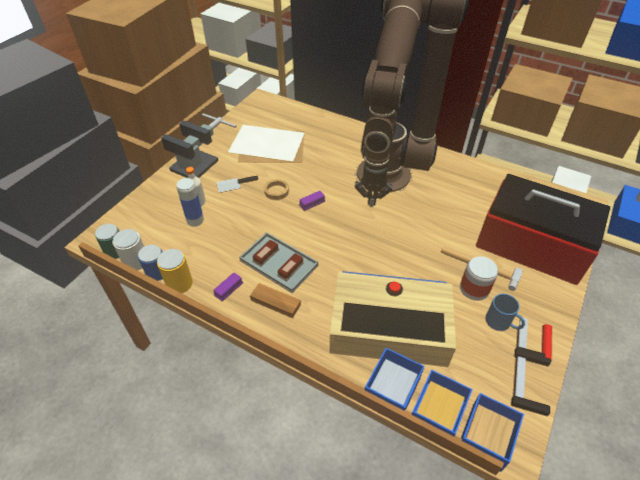

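Both views show the drawer shut at its starting position: face offset 618.4 mm against 618.0 mm at the start. Two worn blocks are in the tray, none are on the bench, and the bystanders haven't moved.

```bash
python3 -c "
from station import *
print(sign_off())"
```

```text
the job is handed in; nothing more can be done
None
```

I finished the job and handed it in at about 38 s of robot time; the hand-in gives no verdict.

I pressed the latch and the drawer sprang fully open. It held two worn blocks, and both are now in the scrap tray. All four fresh blocks from the bench are in the drawer. I then pushed the drawer to its stop, with a wrist force of about 30 N at most, and let go.

**Drawer:** about 1.3 s after I let go it was still shut. Its front was within 0.5 mm of its starting position along the direction of travel, measured with the robot hiding part of the front.

**Blocks:** the cameras found no yellow on the bench. Both worn blocks were flat in the tray, with tops at about 40 mm. The four fresh blocks lay straight with about 20 mm or more between them just before I shut the drawer; I couldn't see them lying inside once it was shut.

**Bystanders:** the other things and the purple look-alikes appeared unmoved in the final pictures. I judged that by eye and didn't measure it.

**Disturbances:** I noticed no slackened grip and no block knocked aside. No check failed. The scene camera put the blocks in the drawer 5 to 15 mm off the wrist camera's and commanded positions, most likely because it viewed them at a shallow angle; the side camera matched the wrist camera.

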